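Egg timer out of the latched breakfast case

TASK

The egg timer is shut inside the plywood breakfast case. Turn the latch knob on the lid a quarter turn, swing the lid up so that it stands open, take out the egg timer and stand it upright in the middle of the round cork mat, then shut the lid fully and turn the latch back so that the case is locked again. Leave the pepper pot in its place in the case, and do not disturb the milk jug, the crispbread basket or the flask.

Things in the scene. Friction and masses are not known exactly. Their poses are not given: they have to be found in the camera images.
- case: Plywood case fixed to the table: 200 (x) by 240 (y) by 85 mm high without lid; walls 8, floor 6 mm. Origin: centre of underside; x points from latch side (front) to hinge side, z up. A divider along x at y = 0, 45 mm high above the floor, makes two compartments 184 by 109 mm: timer in one, pepper pot in the other, either way round. A 10 mm deep strike sits inside mid front wall under the lid.
- lid (a joint): Lid angle, rad: 0 shut, grows as its front edge swings up towards the hinge side; stop at 1.75. A 200 by 240 by 10 mm panel lying on the rim (underside 85 mm, top 95 mm above the table), hinged along its far lower edge. Stiff hinge: it stays where it is left; lifting takes about 7 N at the latch bar, closing less. Locked, it gives only about 0.02 rad.
- lid_hinge (a point): Middle of the hinge line, on the case at (100, 0, 85) mm in the case's frame, with the case's axes; the hinge line runs along its y. It does not move with the lid.
- latch (a joint): Turn of the latch knob in the lid, rad: 0 locked, 1.571 (stop) open; grows clockwise seen from above the lid. It starts at 0 to 0.2. The cam under the lid is clear of the strike from about 1.3. It turns stiffly (0.08 N m) and stays where it is left. Below 0.35 it counts as locked.
- latch_bar (a point): Middle of the steel knob's bow: a round bar 14 mm thick, 62 mm long, on two posts (34 mm clear between them), centre line 40 mm above the lid's top, on a 52 mm round plate 6 mm thick. x: along the bar (across the hinge line when locked, along it when open), z: away from the lid and turning axis. 172 mm from the hinge line, 50 mm above the lid's underside. The round bar can pivot in the fingers.
- timer: Aluminium egg timer, loose, 0.11 to 0.22 kg: an upright cylinder 54 mm across and 42 mm high, then a shoulder up to 48 mm and a small pointer ridge up to 54 mm. Origin: centre of its underside; z up. It stands on the case's floor.
- mat: Round cork mat, fixed on the table, 90 mm across and 8 mm thick. Origin: centre of its underside. Its x points towards the jug.
- pepper: Aluminium pepper pot standing in the other compartment, slimmer: 38 mm across, 56 mm high. Origin: centre of its underside. To be left there.
- jug: White ceramic milk jug standing beside the mat, 84 mm across, 140 mm high, its handle reaching 75 mm from the axis along its x, away from the mat. Origin: centre of its underside. To be left alone.
- basket: White plastic weave basket with crispbread, 110 (x) by 180 (y) by 60 mm high, crispbread up to 66 mm; stands on the mat's other side from the jug. Origin: centre of its underside. To be left alone.
- flask: Steel vacuum flask with black cap, 72 mm across, 220 mm high, standing between case and mat, farther out. Origin: centre of its underside. To be left alone.
Mind the look-alikes: they are no part of the job. Of the things that look like the mat, the smallest one is meant.

How it is judged:
By the outcome, as a careful person would: the job done as asked, in the order asked, and still so for the second after the job is handed in, with the robot touching nothing.
It also fails if it takes over 72 s, if anything falls off the work surface, if the arm or the gripper's body presses on something with over 40 N, if the wrist force passes 120 N, or if a joint passes its speed limit or range.

ROBOT

A 6-joint arm with a two-finger parallel gripper is mounted at the origin on the work surface. World frame = base frame: x ahead of the robot, y to its left, z up, the work surface at z = 0. Lengths are in m, angles in rad, forces in N, time in s.
With the tool pointing down it reaches from about 0.35 to 0.975 m from the base axis. Payload 4.9 kg.
Tool frame: the origin (TCP) lies on the centre line of the jaws, within the pads' length; the fingertips stand 11 mm ahead of it and the grasp point (between the pads) lies 8 mm behind it; z points along the fingers, y is the direction in which the jaws open and shut (so a half turn about z gives the same grasp; the last joint's range is limited). The gripper opens to 85 mm and grips with 20 to 120 N. Pads are 22 mm wide; open, the fingers measure 114 mm over their backs; the gripper's body (76 mm by 85 mm) begins 54 mm behind the grasp point. The pads swing forward as they close: fully open they stand 13 mm farther back than shut.
Start: joints at [-1.334, 0.053, 1.613, -0, 1.476, -0.119], TCP at [0.218, -0.586, 0.242] pointing down, gripper open.
Joint ranges: [-3.01, 3.01], [-1.01, 2.22], [0.06, 2.58], [-1.02, 4.17], [0.09, 2.62], [-3.14, 3.14]. Speed limits (rad/s): [2.57, 2.57, 3.14, 3.14, 3.14, 3.14].

INTERFACE

Orientations are given as a rotation vector (axis times angle).
In Python, from station import ctrl gives the robot as it stands.
- The arm moves only by the tool send_rows, never from a script. Its argument "series" is a list of rows, each an object of numbers: "tx", "ty", "tz": the shift along the tool's x, y, z in cm; "wx", "wy", "wz": the turn, a rotation vector about the tool's x, y, z in rad; "jaw": the closure, from 0 (fully open) to 1 (shut). In form: [{"tx": .., "ty": .., "tz": .., "wx": .., "wy": .., "wz": .., "jaw": ..}, ...]. A call has 1 to 5 rows; each row shifts and turns the pose as measured when the row begins, along the tool's axes as they then stand; what a row does not reach is not made up. A row lasts 1/8 s, in which the tool goes at most 62.5 mm and 10.7 degrees, less where a joint would pass 70% of its speed; a pose out of reach is approached as far as the arm can. A call is refused whole if a number of a shift passes 6.25 or a number of a turn 0.188, either way. A call with a gripper value outside its range is refused whole. The fingers move at their own pace and stop on an object; "squeeze" is the grip in N (left out, the last holds). Time passes only in rows, so rows that do not move let the fingers close. It gives the time, the measured TCP pose, the force and the opening at its end, in the units of the state.
- ctrl.get_obs(): the state, without advancing time (a new reading comes with each control period).
- ctrl.get_image(name): name is "scene" or "top" or "wrist"; returns the picture (480x640x3 uint8, red, green, blue); there is no depth.
- ctrl.camera_info(name): a dict with "mtx" (3x3 intrinsics, pixels), "R" (3x3) and "t" (3): a world point X has camera coordinates R X + t. Camera axes: x right, y down, z forward; pixel columns grow to the right and rows downward; lengths in m; the calibration is good to about 2 mm. A picture is of the moment at which its call begins: read the wrist's pose just before it. camera_info takes no time and is no camera call; for the wrist camera it gives the pose at the moment of the call.
- ctrl.finish_job(): hands the job in, once; it reports no verdict.
The state is a dict: "t": time; "q": joint angles; "dq": joint speeds; "effort": joint torques, N m; "tool_pos": TCP position; "tool_rot": TCP orientation; "contact_force": force on the tool from outside, world axes, zero at the start; "wrist_torque": the same for the moment, N m; "opening": finger opening in m.
Only numpy, scipy, OpenCV 4.12 (cv2) and the standard library are available. Lean on these libraries where they do the work, as an engineer would, in place of code of your own. Each camera call takes 0.05 s, during which the arm holds its last target.

## Working session

There is one attempt and no reset: what is moved stays moved. The work goes in short steps, Python scripts to look and compute and a tool call to move; the robot and the scene stay as the last step left them, time stands still between calls to the robot, and variables do not carry over. Pictures are saved under pics/ and viewed, and the job is handed in when it is done.

Besides the shell and the picture viewer there is one more tool, called as name(argument=value, ...), one argument or row to a line, values as JSON. send_rows: Moves the arm, as the interface text tells. Its arguments: {"type":"object","properties":{"series":{"type":"array"},"squeeze":{"type":"number"}},"required":["series"]}

```bash
ls; mkdir -p pics; python3 - <<'E'
from station import ctrl
import cv2
o=ctrl.get_obs();print(o)
for n in("scene","top","wrist"):
    im=ctrl.get_image(n);cv2.imwrite(f"pics/{n}0.png",im[:,:,::-1])
    i=ctrl.camera_info(n);print(n,i)
E
```

```text
pics
{'t': 0.0, 'q': array([-1.33403337e+00,  5.33355457e-02,  1.61430992e+00, -1.27842518e-05,
        1.47601321e+00, -1.19015969e-01]), 'dq': array([ 0.00038204, -0.000449  ,  0.00091938,  0.00163886,  0.00121115,
       -0.00069803]), 'effort': array([ 7.16131854e-04, -3.93684232e+01, -3.70174313e+01,  3.51254403e-05,
        7.16331677e-03,  4.32437488e-06]), 'tool_pos': array([ 0.2175438 , -0.58526577,  0.24106671]), 'tool_rot': array([-3.08998677e+00, -5.55550491e-01,  2.10768207e-04]), 'contact_force': array([-0.29334121,  0.41083527, -0.19532394]), 'wrist_torque': array([-0.00313695,  0.04624742,  0.04200944]), 'opening': 0.08532183597334193}
scene {'mtx': array([[507.09094585,   0.        , 319.76262191],
       [  0.        , 507.09094585, 241.27418089],
       [  0.        ,   0.        ,   1.        ]]), 'R': array([[ 4.98527379e-01,  8.66873951e-01, -7.56115703e-05],
       [ 6.44342728e-01, -3.70611056e-01, -6.68931905e-01],
       [-5.79907666e-01,  3.33432149e-01, -7.43323685e-01]]), 't': array([-0.21591548, -0.26881845,  1.2574791 ])}
top {'mtx': array([[565.43405003,   0.        , 313.96213557],
       [  0.        , 565.43405003, 228.385688  ],
       [  0.        ,   0.        ,   1.        ]]), 'R': array([[ 0.02668859, -0.99948373,  0.01788835],
       [-0.99334555, -0.02852178, -0.1115846 ],
       [ 0.1120372 , -0.01479127, -0.99359392]]), 't': array([-0.06731725,  0.51520321,  1.28171236])}
wrist {'mtx': array([[418.52887597,   0.        , 321.35885641],
       [  0.        , 418.52887597, 239.13703563],
       [  0.        ,   0.        ,   1.        ]]), 'R': array([[ 0.3464727 , -0.93805911, -0.00133193],
       [-0.8966953 , -0.33161127,  0.29320896],
       [-0.27548902, -0.10039457, -0.95604745]]), 't': array([-0.6248432 , -0.03731769,  0.37998013])}
```

View pics/scene0.png

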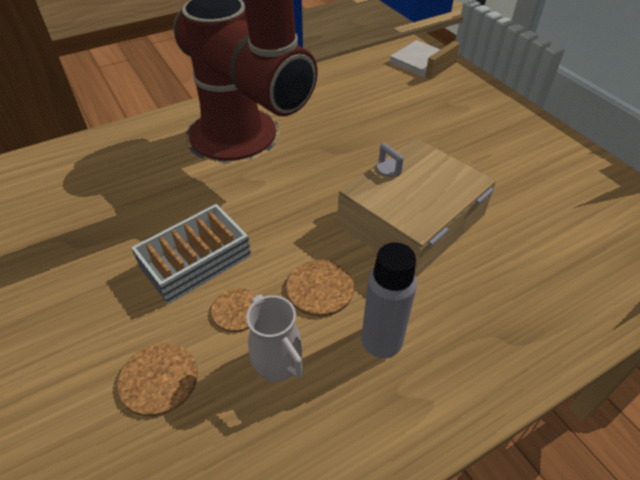

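View pics/top0.png

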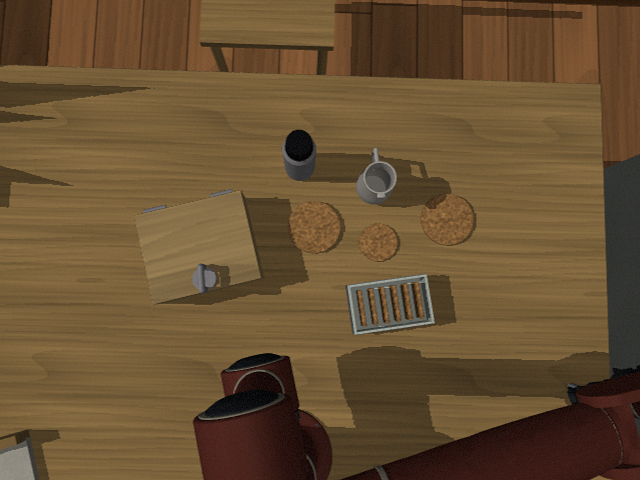

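View pics/wrist0.png

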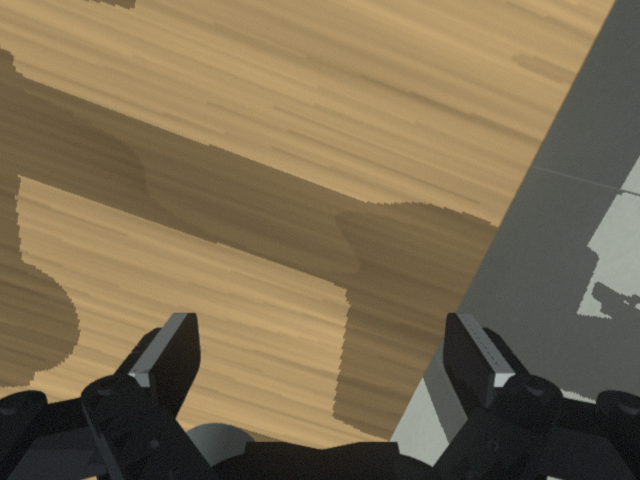

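The scene and top views show three cork mats in the top view, at (315,228), (378,242) and (447,219). The smallest is (378,242), between the jug (376,182) and the basket (390,303). The case lid has its latch bow at (205,278) on the robot side and its hinges at (153,209) and (222,193). I'll check both in close crops.

```bash
python3 - <<'E'
import cv2,numpy as np
t=cv2.imread("pics/top0.png")
a=cv2.resize(t[170:320,120:280],None,fx=4.8,fy=4,interpolation=cv2.INTER_CUBIC)
a=cv2.resize(t[175:315,120:280],(800,700),interpolation=cv2.INTER_CUBIC)[:600]
cv2.imwrite("pics/cropcase.png",cv2.resize(t[180:310,125:275],(690,598),interpolation=cv2.INTER_CUBIC))
cv2.imwrite("pics/cropmat.png",cv2.resize(t[120:345,270:490],(586,600),interpolation=cv2.INTER_CUBIC))
E
```

```text
(no output)
```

View pics/cropcase.png

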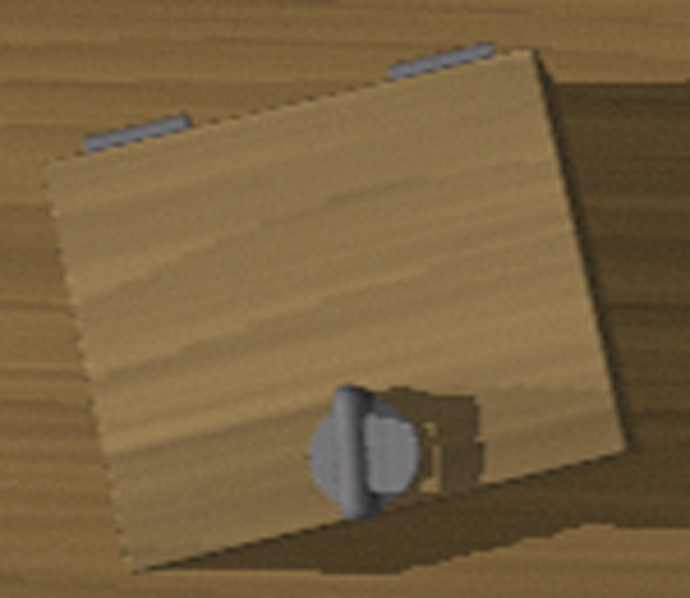

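View pics/cropmat.png

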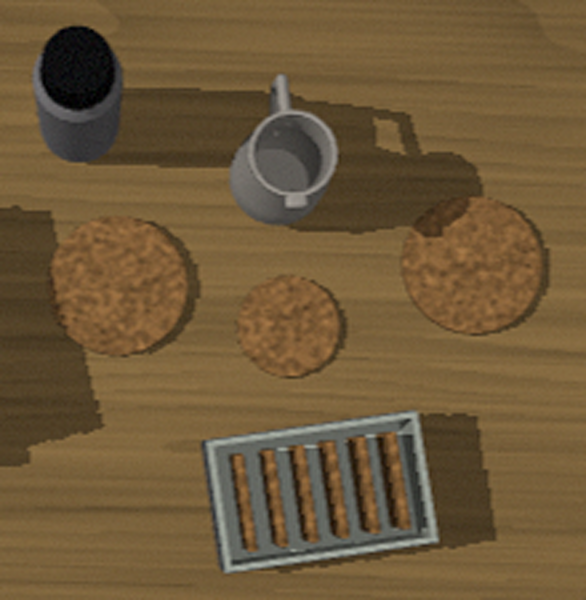

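```bash
cat > h.py <<'E'
import numpy as np,cv2
from scipy.spatial.transform import Rotation as Ro
from station import ctrl
def back(n,uv,z,ci=None):
    c=ci or ctrl.camera_info(n);R=np.array(c["R"]);t=np.array(c["t"]);C=-R.T@t
    d=R.T@np.linalg.inv(c["mtx"])@np.array([uv[0],uv[1],1.])
    return C+d*(z-C[2])/d[2]
def proj(n,X,ci=None):
    c=ci or ctrl.camera_info(n);p=c["mtx"]@(c["R"]@np.asarray(X,float)+c["t"]);return p[:2]/p[2]
def save(n,f,crop=None,s=1):
    im=ctrl.get_image(n)[:,:,::-1]
    cv2.imwrite(f"pics/raw_{f}.png",im)
    if crop: x0,y0,x1,y1=crop;im=im[y0:y1,x0:x1]
    if s!=1: im=cv2.resize(np.ascontiguousarray(im),None,fx=s,fy=s,interpolation=cv2.INTER_CUBIC)
    cv2.imwrite(f"pics/{f}.png",im)
def pose():
    o=ctrl.get_obs();return o["tool_pos"],Ro.from_rotvec(o["tool_rot"]).as_matrix(),o
E
python3 - <<'E'
from h import *
px=[(134.8,214.8),(240.9,190.9),(261.3,277.8),(153.9,303.9)]
P=[back("top",p,.095) for p in px]
for p in P:print(p.round(4))
for i in range(4):print(np.linalg.norm(P[i]-P[(i+1)%4]))
c=np.mean(P,0);print("c",c)
# case axis x front->hinge: far - near
ex=(P[0]+P[1]-P[2]-P[3]);print("yaw x",np.arctan2(ex[1],ex[0]))
ey=(P[0]-P[1]+P[3]-P[2]);print("yaw y",np.arctan2(-ey[0],ey[1]))
a=[(125+a/4.6,180+b/4.6) for a,b in[(350,393),(356,510),(350,452)]]
print("bar",[back("top",p,.135).round(4) for p in a])
y=(np.arctan2(ex[1],ex[0])+np.arctan2(-ey[0],ey[1]))/2
e=np.array([np.cos(y),np.sin(y),0]); print("bar pred",c-.072*e)
print("mat",back("top",(378.9,242.4),.008)); print("mat dia", [np.linalg.norm(back("top",(270+a/2.664,120+b/2.664),.008)-back("top",(270+c/2.664,120+d/2.664),.008)) for a,b,c,d in [(237,326,341,326),(290,275,290,378)]])
s=cv2.imread("pics/scene0.png")
cv2.imwrite("pics/scenecrop.png",cv2.resize(s[130:270,320:510],None,fx=4,fy=4,interpolation=cv2.INTER_CUBIC))
for X in P:print(proj("scene",X))
print("jug",back("top",(270+293/2.664,120+155/2.664),.14),"flask",back("top",(270+78/2.664,120+70/2.664),.22))
b=[(270+a/2.664,120+b/2.664) for a,b in[(205,442),(418,411),(438,541),(225,572)]]
for p in b:print("basket",back("top",p,.06).round(3))
E
```

```text
[0.5282 0.342  0.095 ]
[0.5883 0.1119 0.095 ]
[0.398  0.0597 0.095 ]
[0.3356 0.289  0.095 ]
0.23787258289020027
0.1973557567240095
0.23767395349242082
0.1997725906264358
c [0.46250817 0.20064723 0.095     ]
yaw x 0.2680131805985499
yaw y 0.26054597713071337
bar [array([0.4196, 0.1843, 0.135 ]), array([0.3664, 0.179 , 0.135 ]), array([0.3927, 0.183 , 0.135 ])]
bar pred [0.39300795 0.18183983 0.095     ]
mat [ 0.49047418 -0.20714055  0.008     ]
mat dia [np.float64(0.09215241950358352), np.float64(0.09138823478856126)]
[495.08709141 180.71202976]
[419.8782162  244.28508973]
[337.54002893 190.32490307]
[413.8173749  137.27927604]
jug [ 0.61694771 -0.19026181  0.14      ] flask [ 0.66067853 -0.01622274  0.22      ]
basket [ 0.386 -0.13   0.06 ]
basket [ 0.417 -0.31   0.06 ]
basket [ 0.309 -0.327  0.06 ]
basket [ 0.279 -0.149  0.06 ]
```

View pics/scenecrop.png

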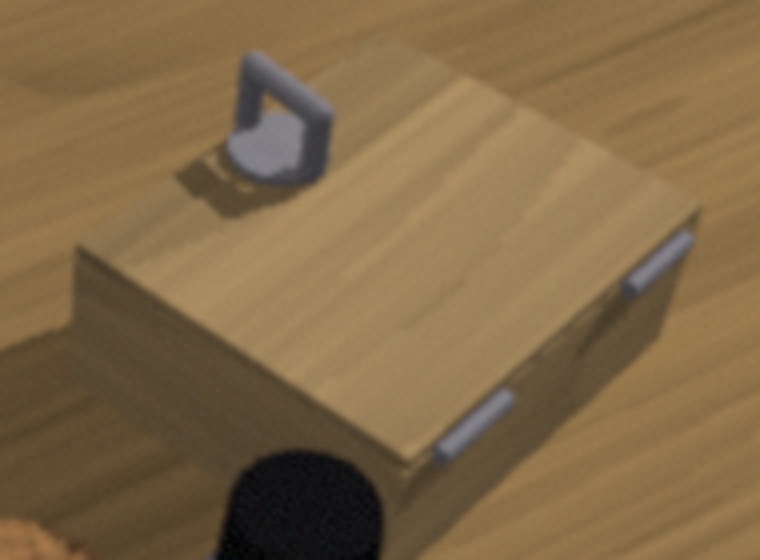

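Measured and checked against the given sizes:
- **Case:** centre (0.4625, 0.2006), yaw 0.264. The lid measures 238 × 198 mm, as it should.
- **Bar:** at (0.393, 0.182), direction about 0.1 rad, so the latch sits at about 0.16.
- **Mat:** (0.490, -0.207), diameter 91 mm, which matches the 90 mm mat.

Next I'll write a planner that turns targets into rows.

```bash
cat >> h.py <<'E'
CX,CY,YAW=.4625,.2006,.264
def Rdown(phi,tilt=0,ax=YAW):
    # tool x at yaw phi, pointing down; tilt: tool z leans towards the robot side (-case x) by tilt
    c,s=np.cos(phi),np.sin(phi)
    R=np.array([[c,s,0],[s,-c,0],[0,0,-1.]])
    yv=np.array([-np.sin(ax),np.cos(ax),0])
    return Ro.from_rotvec(yv*tilt).as_matrix()@R
def case2w(v):
    c,s=np.cos(YAW),np.sin(YAW);return np.array([CX+c*v[0]-s*v[1],CY+s*v[0]+c*v[1],v[2]])
def rows(wps,jaw,start=None):
    """wps: list of (p,R,n)"""
    p,R,_=pose()
    out=[]
    for (P,RR,n) in wps:
        p0,R0=p.copy(),R.copy();rv=Ro.from_matrix(R0.T@RR).as_rotvec()
        for i in range(1,n+1):
            pn=p0+(np.asarray(P)-p0)*i/n;Rn=R0@Ro.from_rotvec(rv*i/n).as_matrix()
            t=R.T@(pn-p)*100;w=Ro.from_matrix(R.T@Rn).as_rotvec()
            t=t.round(2);w=w.round(3);out.append((t,w))
            p=p+R@t/100;R=R@Ro.from_rotvec(w).as_matrix()
    for i,(t,w) in enumerate(out):
        print(i%5 or '--','{'+f'"tx":{t[0]},"ty":{t[1]},"tz":{t[2]},"wx":{w[0]},"wy":{w[1]},"wz":{w[2]},"jaw":{jaw}'+'},',"" if max(abs(t))<6.25 and max(abs(w))<.188 else "TOO BIG")
def show():
    p,R,o=pose();print("t",round(o["t"],2),"p",p.round(4),"phi",round(np.arctan2(R[1,0],R[0,0]),3),"z",R[:,2].round(3),"F",o["contact_force"].round(1),"M",o["wrist_torque"].round(2),"open",round(o["opening"],4),"q",o["q"].round(3))
E
python3 - <<'E'
from h import *
show()
rows([((.40,-.2,.26),Rdown(.356+1.4),9),((.393,.182,.21),Rdown(3.24),9)],0.4)
E
```

```text
t 0.15 p [ 0.2176 -0.5854  0.2413] phi 0.356 z [-0.     0.002 -1.   ] F [0.  1.2 0.1] M [ 0.06  0.01 -0.04] open 0.0859 q [-1.334  0.053  1.614  0.     1.476 -0.119]
-- {"tx":3.39,"ty":-3.31,"tz":-0.2,"wx":-0.0,"wy":-0.0,"wz":-0.156,"jaw":0.4}, 
1 {"tx":3.87,"ty":-2.74,"tz":-0.2,"wx":-0.0,"wy":-0.0,"wz":-0.155,"jaw":0.4}, 
2 {"tx":4.24,"ty":-2.11,"tz":-0.2,"wx":-0.0,"wy":-0.0,"wz":-0.156,"jaw":0.4}, 
3 {"tx":4.51,"ty":-1.43,"tz":-0.21,"wx":-0.0,"wy":-0.001,"wz":-0.155,"jaw":0.4}, 
4 {"tx":4.69,"ty":-0.71,"tz":-0.2,"wx":-0.001,"wy":0.0,"wz":-0.156,"jaw":0.4}, 
-- {"tx":4.74,"ty":0.02,"tz":-0.21,"wx":0.0,"wy":0.0,"wz":-0.155,"jaw":0.4}, 
1 {"tx":4.67,"ty":0.75,"tz":-0.2,"wx":0.0,"wy":-0.0,"wz":-0.156,"jaw":0.4}, 
2 {"tx":4.5,"ty":1.48,"tz":-0.21,"wx":0.0,"wy":-0.0,"wz":-0.156,"jaw":0.4}, 
3 {"tx":4.22,"ty":2.15,"tz":-0.21,"wx":-0.0,"wy":-0.0,"wz":-0.155,"jaw":0.4}, 
4 {"tx":4.19,"ty":0.7,"tz":0.56,"wx":0.0,"wy":-0.0,"wz":-0.165,"jaw":0.4}, 
-- {"tx":4.01,"ty":1.39,"tz":0.55,"wx":0.0,"wy":-0.0,"wz":-0.165,"jaw":0.4}, 
1 {"tx":3.73,"ty":2.02,"tz":0.56,"wx":0.0,"wy":-0.0,"wz":-0.165,"jaw":0.4}, 
2 {"tx":3.35,"ty":2.61,"tz":0.56,"wx":0.0,"wy":-0.0,"wz":-0.165,"jaw":0.4}, 
3 {"tx":2.88,"ty":3.12,"tz":0.55,"wx":0.0,"wy":-0.0,"wz":-0.165,"jaw":0.4}, 
4 {"tx":2.32,"ty":3.56,"tz":0.56,"wx":0.0,"wy":-0.0,"wz":-0.164,"jaw":0.4}, 
-- {"tx":1.71,"ty":3.88,"tz":0.56,"wx":0.0,"wy":-0.0,"wz":-0.165,"jaw":0.4}, 
1 {"tx":1.05,"ty":4.12,"tz":0.56,"wx":0.0,"wy":-0.0,"wz":-0.165,"jaw":0.4}, 
2 {"tx":0.36,"ty":4.23,"tz":0.55,"wx":0.0,"wy":-0.0,"wz":-0.165,"jaw":0.4},
```

send_rows(
  series=[
    {"tx": 3.4, "ty": -3.3, "tz": -0.2, "wz": -0.155, "jaw": 0.4},
    {"tx": 3.9, "ty": -2.7, "tz": -0.2, "wz": -0.155, "jaw": 0.4},
    {"tx": 4.2, "ty": -2.1, "tz": -0.2, "wz": -0.155, "jaw": 0.4},
    {"tx": 4.5, "ty": -1.4, "tz": -0.2, "wz": -0.155, "jaw": 0.4},
    {"tx": 4.7, "ty": -0.7, "tz": -0.2, "wz": -0.155, "jaw": 0.4},
  ],
  squeeze=40,
)

```text
invalid input at $.series[0]: expected keys tx, ty, tz, wx, wy, wz, jaw
```

send_rows(
  series=[
    {"tx": 4.7, "ty": 0, "tz": -0.2, "wz": -0.155, "jaw": 0.4},
    {"tx": 4.7, "ty": 0.75, "tz": -0.2, "wz": -0.155, "jaw": 0.4},
    {"tx": 4.5, "ty": 1.5, "tz": -0.2, "wz": -0.155, "jaw": 0.4},
    {"tx": 4.2, "ty": 2.1, "tz": -0.2, "wz": -0.155, "jaw": 0.4},
    {"tx": 4.2, "ty": 0.7, "tz": 0.5, "wz": -0.165, "jaw": 0.4},
  ],
)

```text
invalid input at $.series[0]: expected keys tx, ty, tz, wx, wy, wz, jaw
```

```bash
python3 - <<'E'
from h import *
show()
rows([((.393,.182,.21),Rdown(3.24),11)],0.4)
E
```

```text
t 0.15 p [ 0.2176 -0.5854  0.2413] phi 0.356 z [-0.     0.002 -1.   ] F [0.  1.2 0.1] M [ 0.06  0.01 -0.04] open 0.0859 q [-1.334  0.053  1.614  0.     1.476 -0.119]
-- {"tx":3.92,"ty":-5.98,"tz":0.3,"wx":-0.0,"wy":-0.0,"wz":-0.262,"jaw":0.4}, TOO BIG
1 {"tx":5.35,"ty":-4.76,"tz":0.29,"wx":0.0,"wy":-0.0,"wz":-0.262,"jaw":0.4}, TOO BIG
2 {"tx":6.39,"ty":-3.22,"tz":0.3,"wx":0.0,"wy":-0.001,"wz":-0.263,"jaw":0.4}, TOO BIG
3 {"tx":7.01,"ty":-1.45,"tz":0.28,"wx":0.0,"wy":0.0,"wz":-0.262,"jaw":0.4}, TOO BIG
4 {"tx":7.14,"ty":0.42,"tz":0.29,"wx":-0.0,"wy":0.0,"wz":-0.262,"jaw":0.4}, TOO BIG
-- {"tx":6.79,"ty":2.26,"tz":0.29,"wx":-0.0,"wy":-0.0,"wz":-0.262,"jaw":0.4}, TOO BIG
1 {"tx":5.98,"ty":3.94,"tz":0.29,"wx":0.0,"wy":-0.0,"wz":-0.262,"jaw":0.4}, TOO BIG
2 {"tx":4.75,"ty":5.35,"tz":0.29,"wx":0.0,"wy":-0.001,"wz":-0.263,"jaw":0.4}, TOO BIG
3 {"tx":3.2,"ty":6.4,"tz":0.28,"wx":0.0,"wy":0.0,"wz":-0.262,"jaw":0.4}, TOO BIG
4 {"tx":1.43,"ty":7.01,"tz":0.29,"wx":-0.0,"wy":0.0,"wz":-0.262,"jaw":0.4}, TOO BIG
-- {"tx":-0.44,"ty":7.14,"tz":0.28,"wx":-0.0,"wy":-0.0,"wz":-0.262,"jaw":0.4}, TOO BIG
```

All keys are needed in each row, so I'll resend with them.

send_rows(
  series=[
    {"tx": 3.4, "ty": -3.3, "tz": -0.2, "wx": 0, "wy": 0, "wz": -0.155, "jaw": 0.4},
    {"tx": 3.9, "ty": -2.7, "tz": -0.2, "wx": 0, "wy": 0, "wz": -0.155, "jaw": 0.4},
    {"tx": 4.2, "ty": -2.1, "tz": -0.2, "wx": 0, "wy": 0, "wz": -0.155, "jaw": 0.4},
    {"tx": 4.5, "ty": -1.4, "tz": -0.2, "wx": 0, "wy": 0, "wz": -0.155, "jaw": 0.4},
    {"tx": 4.7, "ty": -0.7, "tz": -0.2, "wx": 0, "wy": 0, "wz": -0.155, "jaw": 0.4},
  ],
  squeeze=40,
)

```text
t: 0.78
tool_pos: [0.3187, -0.3667, 0.2492]
tool_rot: [-2.631, -1.706, -0.003]
contact_force: [0.4, -0.2, -0.2]
opening: 0.0514
```

```bash
python3 - <<'E'
from h import *
show()
rows([((.40,-.2,.26),Rdown(.356+1.4),7),((.393,.182,.21),Rdown(3.24),9)],0.4)
E
```

```text
t 0.78 p [ 0.3187 -0.3667  0.2492] phi 1.15 z [-0.001  0.006 -1.   ] F [ 0.4 -0.2 -0.2] M [-0.01 -0.03  0.09] open 0.0514 q [-1.01  -0.291  1.916  0.002  1.522 -0.589]
-- {"tx":2.65,"ty":0.09,"tz":-0.14,"wx":-0.0,"wy":-0.001,"wz":-0.087,"jaw":0.4}, 
1 {"tx":2.63,"ty":0.32,"tz":-0.15,"wx":-0.001,"wy":-0.001,"wz":-0.086,"jaw":0.4}, 
2 {"tx":2.59,"ty":0.54,"tz":-0.14,"wx":0.0,"wy":-0.0,"wz":-0.087,"jaw":0.4}, 
3 {"tx":2.54,"ty":0.76,"tz":-0.15,"wx":-0.0,"wy":-0.001,"wz":-0.086,"jaw":0.4}, 
4 {"tx":2.46,"ty":0.99,"tz":-0.15,"wx":-0.0,"wy":-0.001,"wz":-0.087,"jaw":0.4}, 
-- {"tx":2.37,"ty":1.19,"tz":-0.15,"wx":-0.001,"wy":-0.001,"wz":-0.086,"jaw":0.4}, 
1 {"tx":2.26,"ty":1.39,"tz":-0.16,"wx":-0.0,"wy":-0.001,"wz":-0.087,"jaw":0.4}, 
2 {"tx":4.19,"ty":0.71,"tz":0.55,"wx":-0.0,"wy":0.0,"wz":-0.165,"jaw":0.4}, 
3 {"tx":4.01,"ty":1.38,"tz":0.56,"wx":-0.0,"wy":0.0,"wz":-0.165,"jaw":0.4}, 
4 {"tx":3.73,"ty":2.02,"tz":0.55,"wx":-0.0,"wy":0.0,"wz":-0.165,"jaw":0.4}, 
-- {"tx":3.35,"ty":2.61,"tz":0.56,"wx":-0.0,"wy":0.0,"wz":-0.164,"jaw":0.4}, 
1 {"tx":2.87,"ty":3.13,"tz":0.55,"wx":-0.0,"wy":0.0,"wz":-0.165,"jaw":0.4}, 
2 {"tx":2.33,"ty":3.55,"tz":0.55,"wx":-0.0,"wy":0.0,"wz":-0.165,"jaw":0.4}, 
3 {"tx":1.71,"ty":3.88,"tz":0.56,"wx":-0.0,"wy":0.0,"wz":-0.165,"jaw":0.4}, 
4 {"tx":1.05,"ty":4.12,"tz":0.55,"wx":-0.0,"wy":-0.0,"wz":-0.165,"jaw":0.4}, 
-- {"tx":0.36,"ty":4.23,"tz":0.56,"wx":-0.0,"wy":-0.0,"wz":-0.165,"jaw":0.4},
```

send_rows(
  series=[
    {"tx": 4.8, "ty": 0.2, "tz": -0.2, "wx": 0, "wy": 0, "wz": -0.16, "jaw": 0.4},
    {"tx": 4.7, "ty": 1.0, "tz": -0.2, "wx": 0, "wy": 0, "wz": -0.16, "jaw": 0.4},
    {"tx": 4.5, "ty": 1.7, "tz": 0, "wx": 0, "wy": 0, "wz": -0.16, "jaw": 0.4},
    {"tx": 4.1, "ty": 1.4, "tz": 0.4, "wx": 0, "wy": 0, "wz": -0.165, "jaw": 0.4},
    {"tx": 3.9, "ty": 1.7, "tz": 0.5, "wx": 0, "wy": 0, "wz": -0.165, "jaw": 0.4},
  ],
)

```text
t: 1.4
tool_pos: [0.4023, -0.1457, 0.2448]
tool_rot: [-1.712, -2.63, -0.007]
contact_force: [0.6, 0.2, 0.0]
opening: 0.051
```

```bash
python3 - <<'E'
from h import *
show()
rows([((.393,.182,.21),Rdown(3.24),8)],0.4)
E
```

```text
t 1.4 p [ 0.4023 -0.1457  0.2448] phi 1.987 z [-0.     0.006 -1.   ] F [0.6 0.2 0. ] M [ 0.02 -0.    0.02] open 0.051 q [-0.525 -0.451  2.043  0.005  1.553 -0.942]
-- {"tx":3.79,"ty":1.55,"tz":0.46,"wx":0.001,"wy":-0.0,"wz":-0.157,"jaw":0.4}, 
1 {"tx":3.5,"ty":2.12,"tz":0.45,"wx":0.0,"wy":-0.001,"wz":-0.156,"jaw":0.4}, 
2 {"tx":3.13,"ty":2.65,"tz":0.46,"wx":0.001,"wy":-0.0,"wz":-0.157,"jaw":0.4}, 
3 {"tx":2.68,"ty":3.1,"tz":0.45,"wx":0.001,"wy":-0.001,"wz":-0.156,"jaw":0.4}, 
4 {"tx":2.17,"ty":3.48,"tz":0.44,"wx":0.0,"wy":0.0,"wz":-0.157,"jaw":0.4}, 
-- {"tx":1.59,"ty":3.77,"tz":0.45,"wx":0.001,"wy":-0.0,"wz":-0.157,"jaw":0.4}, 
1 {"tx":0.98,"ty":3.98,"tz":0.44,"wx":0.001,"wy":-0.001,"wz":-0.156,"jaw":0.4}, 
2 {"tx":0.36,"ty":4.08,"tz":0.43,"wx":0.0,"wy":-0.0,"wz":-0.157,"jaw":0.4},
```

send_rows(
  series=[
    {"tx": 3.8, "ty": 1.5, "tz": 0.45, "wx": 0, "wy": 0, "wz": -0.157, "jaw": 0.4},
    {"tx": 3.5, "ty": 2.1, "tz": 0.45, "wx": 0, "wy": 0, "wz": -0.157, "jaw": 0.4},
    {"tx": 3.1, "ty": 2.6, "tz": 0.45, "wx": 0, "wy": 0, "wz": -0.157, "jaw": 0.4},
    {"tx": 2.7, "ty": 3.1, "tz": 0.45, "wx": 0, "wy": 0, "wz": -0.157, "jaw": 0.4},
    {"tx": 2.2, "ty": 3.5, "tz": 0.45, "wx": 0, "wy": 0, "wz": -0.157, "jaw": 0.4},
  ],
)

```text
t: 2.02
tool_pos: [0.3913, 0.0659, 0.2216]
tool_rot: [-0.536, -3.095, -0.01]
contact_force: [0.5, -0.4, 0.9]
opening: 0.0512
```

send_rows(
  series=[
    {"tx": 1.6, "ty": 3.8, "tz": 0.45, "wx": 0, "wy": 0, "wz": -0.157, "jaw": 0.4},
    {"tx": 1.0, "ty": 4.0, "tz": 0.45, "wx": 0, "wy": 0, "wz": -0.157, "jaw": 0.4},
    {"tx": 0.4, "ty": 4.1, "tz": 0.45, "wx": 0, "wy": 0, "wz": -0.157, "jaw": 0.4},
    {"tx": 0, "ty": 0, "tz": 0, "wx": 0, "wy": 0, "wz": 0, "jaw": 0.4},
  ],
)

```text
t: 2.52
tool_pos: [0.3807, 0.1952, 0.2072]
tool_rot: [0.234, -3.132, -0.01]
contact_force: [0.2, -0.7, 0.2]
opening: 0.051
```

```bash
python3 - <<'E'
from h import *
show()
ci=ctrl.camera_info("wrist")
e=np.array([np.cos(.1),np.sin(.1),0])
b=np.array([.393,.182,.135])
print("pred bar ends px",proj("wrist",b+.031*e,ci),proj("wrist",b-.031*e,ci))
save("wrist","w1")
rows([((.393,.182,.127),Rdown(3.24),4)],0.4)
E
```

```text
t 2.52 p [0.3807 0.1952 0.2072] phi -2.992 z [-0.001  0.006 -1.   ] F [ 0.2 -0.7  0.2] M [-0.03  0.04  0.06] open 0.051 q [ 0.296 -0.431  2.091  0.006  1.481 -1.425]
pred bar ends px [292.49771546 332.73845083] [295.82606344 223.43354841]
-- {"tx":-0.25,"ty":-0.36,"tz":2.01,"wx":0.001,"wy":0.0,"wz":0.012,"jaw":0.4}, 
1 {"tx":-0.26,"ty":-0.35,"tz":2.01,"wx":0.002,"wy":0.0,"wz":0.012,"jaw":0.4}, 
2 {"tx":-0.26,"ty":-0.35,"tz":2.0,"wx":0.001,"wy":0.0,"wz":0.012,"jaw":0.4}, 
3 {"tx":-0.26,"ty":-0.34,"tz":2.01,"wx":0.002,"wy":0.0,"wz":0.012,"jaw":0.4},
```

View pics/w1.png

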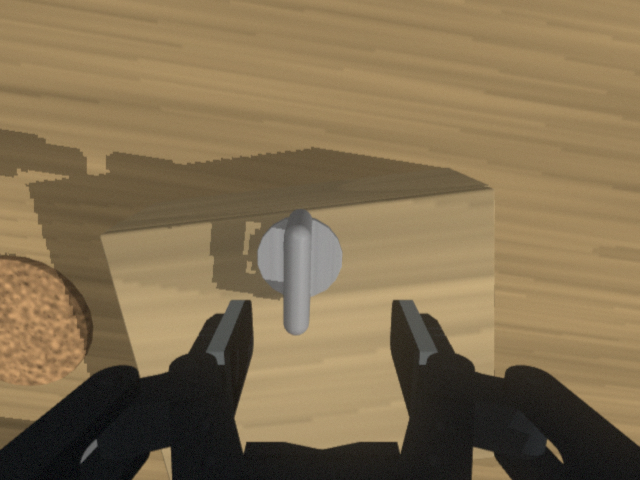

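The wrist view shows the bar from (299,226) to (296,331), about 3 px (2 mm) right of the prediction. I'll refine it.

```bash
python3 - <<'E'
from h import *
a=back("wrist",(299.5,224),.135);b=back("wrist",(296,333.5),.135)
print(a,b,np.linalg.norm(a-b),(a+b)/2,np.arctan2(*(b-a)[1::-1]))
m=(a+b)/2; m[2]=.127
phi=np.arctan2(*(b-a)[1::-1])+np.pi
rows([((m[0],m[1],.165),Rdown(phi),3),((m[0],m[1],.127),Rdown(phi),2)],0.4)
E
```

```text
[0.36255792 0.17979777 0.135     ] [0.42449749 0.18592923 0.135     ] 0.062242307810057816 [0.3935277 0.1828635 0.135    ] 0.09866953392048049
-- {"tx":-0.36,"ty":-0.45,"tz":1.41,"wx":0.002,"wy":0.0,"wz":0.016,"jaw":0.4}, 
1 {"tx":-0.36,"ty":-0.43,"tz":1.41,"wx":0.002,"wy":0.0,"wz":0.016,"jaw":0.4}, 
2 {"tx":-0.38,"ty":-0.43,"tz":1.41,"wx":0.002,"wy":0.0,"wz":0.016,"jaw":0.4}, 
3 {"tx":0.0,"ty":0.0,"tz":1.9,"wx":-0.0,"wy":0.0,"wz":0.0,"jaw":0.4}, 
4 {"tx":0.01,"ty":0.0,"tz":1.9,"wx":-0.0,"wy":0.0,"wz":0.0,"jaw":0.4},
```

send_rows(
  series=[
    {"tx": -0.4, "ty": -0.5, "tz": 1.4, "wx": 0.002, "wy": 0, "wz": 0.016, "jaw": 0.4},
    {"tx": -0.4, "ty": -0.4, "tz": 1.4, "wx": 0.002, "wy": 0, "wz": 0.016, "jaw": 0.4},
    {"tx": -0.4, "ty": -0.4, "tz": 1.4, "wx": 0.002, "wy": 0, "wz": 0.016, "jaw": 0.4},
    {"tx": 0, "ty": 0, "tz": 0, "wx": 0, "wy": 0, "wz": 0, "jaw": 0.4},
  ],
)

```text
t: 3.08
tool_pos: [0.3955, 0.1792, 0.1612]
tool_rot: [0.139, -3.137, 0.003]
contact_force: [-1.2, -0.1, -0.1]
opening: 0.0513
```

```bash
python3 - <<'E'
from h import *
show()
rows([((.3935,.1829,.127),Rdown(.099+np.pi),3)],0.4)
E
```

```text
t 3.08 p [0.3955 0.1792 0.1612] phi -3.053 z [-0.001 -0.002 -1.   ] F [-1.2 -0.1 -0.1] M [ 0.05 -0.04 -0.02] open 0.0513 q [ 2.550e-01 -3.690e-01  2.124e+00 -2.000e-03  1.388e+00 -1.404e+00]
-- {"tx":0.05,"ty":0.13,"tz":1.14,"wx":-0.001,"wy":-0.0,"wz":-0.003,"jaw":0.4}, 
1 {"tx":0.06,"ty":0.13,"tz":1.14,"wx":-0.0,"wy":-0.001,"wz":-0.004,"jaw":0.4}, 
2 {"tx":0.05,"ty":0.13,"tz":1.14,"wx":-0.001,"wy":-0.0,"wz":-0.003,"jaw":0.4},
```

send_rows(
  series=[
    {"tx": 0.05, "ty": 0.15, "tz": 1.1, "wx": 0, "wy": 0, "wz": -0.003, "jaw": 0.4},
    {"tx": 0.05, "ty": 0.15, "tz": 1.1, "wx": 0, "wy": 0, "wz": -0.003, "jaw": 0.4},
    {"tx": 0.05, "ty": 0.1, "tz": 1.1, "wx": 0, "wy": 0, "wz": -0.003, "jaw": 0.4},
    {"tx": 0, "ty": 0, "tz": 0, "wx": 0, "wy": 0, "wz": 0, "jaw": 0.4},
  ],
)

```text
t: 3.58
tool_pos: [0.3935, 0.1831, 0.1259]
tool_rot: [0.153, -3.136, 0.003]
contact_force: [-0.4, 0.5, 1.3]
opening: 0.0515
```

send_rows(
  series=[
    {"tx": 0, "ty": 0, "tz": 0, "wx": 0, "wy": 0, "wz": 0, "jaw": 1},
    {"tx": 0, "ty": 0, "tz": 0, "wx": 0, "wy": 0, "wz": 0, "jaw": 1},
    {"tx": 0, "ty": 0, "tz": 0, "wx": 0, "wy": 0, "wz": 0, "jaw": 1},
  ],
  squeeze=45,
)

```text
t: 3.95
tool_pos: [0.3937, 0.1842, 0.1266]
tool_rot: [0.154, -3.138, -0.001]
contact_force: [-0.6, 2.7, -1.7]
opening: 0.0125
```

```bash
python3 - <<'E'
from h import *
show()
save("wrist","w2")
E
```

```text
t 3.95 p [0.3937 0.1842 0.1266] phi -3.044 z [-0.     0.001 -1.   ] F [-0.6  2.7 -1.7] M [0.6  0.08 0.01] open 0.0125 q [ 2.650e-01 -3.290e-01  2.155e+00  1.000e-03  1.316e+00 -1.404e+00]
```

View pics/w2.png

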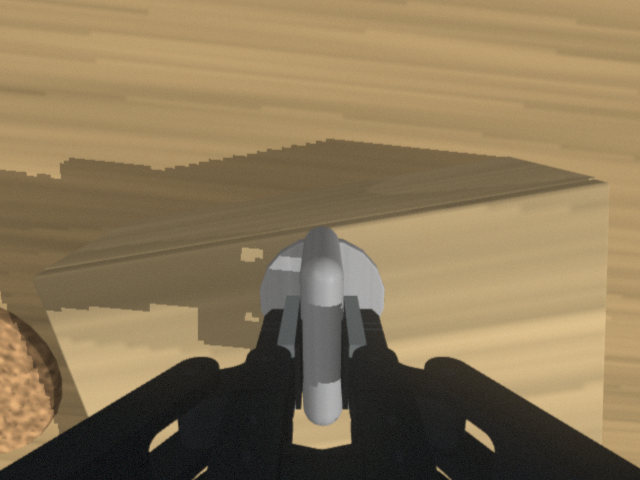

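The bar (320,230)-(322,420) is held between the pads, opening 12.5 mm. Now the quarter turn, clockwise from above (+wz).

send_rows(
  series=[
    {"tx": 0, "ty": 0, "tz": 0, "wx": 0, "wy": 0, "wz": 0.17, "jaw": 1},
    {"tx": 0, "ty": 0, "tz": 0, "wx": 0, "wy": 0, "wz": 0.17, "jaw": 1},
    {"tx": 0, "ty": 0, "tz": 0, "wx": 0, "wy": 0, "wz": 0.17, "jaw": 1},
    {"tx": 0, "ty": 0, "tz": 0, "wx": 0, "wy": 0, "wz": 0.17, "jaw": 1},
    {"tx": 0, "ty": 0, "tz": 0, "wx": 0, "wy": 0, "wz": 0.17, "jaw": 1},
  ],
)

```text
t: 4.62
tool_pos: [0.3935, 0.1837, 0.1266]
tool_rot: [1.191, 2.907, -0.002]
contact_force: [-1.3, -0.0, -0.2]
opening: 0.0128
```

```bash
python3 - <<'E'
from h import *
show()
rows([((.3935,.183,.1266),Rdown(YAW-1.571+np.pi),4)],1)
E
```

```text
t 4.62 p [0.3935 0.1837 0.1266] phi 2.364 z [-0.    -0.001 -1.   ] F [-1.3 -0.  -0.2] M [0.26 0.13 0.1 ] open 0.0128 q [ 2.660e-01 -3.300e-01  2.155e+00 -1.000e-03  1.317e+00 -5.270e-01]
-- {"tx":-0.01,"ty":-0.01,"tz":0.0,"wx":-0.0,"wy":0.0,"wz":0.132,"jaw":1}, 
1 {"tx":-0.02,"ty":-0.01,"tz":0.0,"wx":-0.0,"wy":0.001,"wz":0.133,"jaw":1}, 
2 {"tx":-0.01,"ty":-0.01,"tz":0.0,"wx":-0.001,"wy":-0.0,"wz":0.132,"jaw":1}, 
3 {"tx":-0.02,"ty":-0.01,"tz":0.0,"wx":0.0,"wy":0.0,"wz":0.132,"jaw":1},
```

send_rows(
  series=[
    {"tx": 0, "ty": 0, "tz": 0, "wx": 0, "wy": 0, "wz": 0.135, "jaw": 1},
    {"tx": 0, "ty": 0, "tz": 0, "wx": 0, "wy": 0, "wz": 0.135, "jaw": 1},
    {"tx": 0, "ty": 0, "tz": 0, "wx": 0, "wy": 0, "wz": 0.135, "jaw": 1},
    {"tx": 0, "ty": 0, "tz": 0, "wx": 0, "wy": 0, "wz": 0.135, "jaw": 1},
    {"tx": 0, "ty": 0, "tz": 0, "wx": 0, "wy": 0, "wz": 0.02, "jaw": 1},
  ],
)

```text
t: 5.25
tool_pos: [0.3931, 0.1835, 0.1266]
tool_rot: [1.967, 2.449, -0.004]
contact_force: [-0.1, 1.1, -2.0]
opening: 0.0124
```

```bash
python3 - <<'E'
from h import *
show()
save("top","t1",(100,150,340,330),3.3)
save("wrist","w3")
E
```

```text
t 5.25 p [0.3931 0.1835 0.1266] phi 1.788 z [-0.001 -0.002 -1.   ] F [-0.1  1.1 -2. ] M [0.33 0.06 0.7 ] open 0.0124 q [ 2.660e-01 -3.300e-01  2.156e+00 -2.000e-03  1.318e+00  4.900e-02]
```

View pics/w3.png

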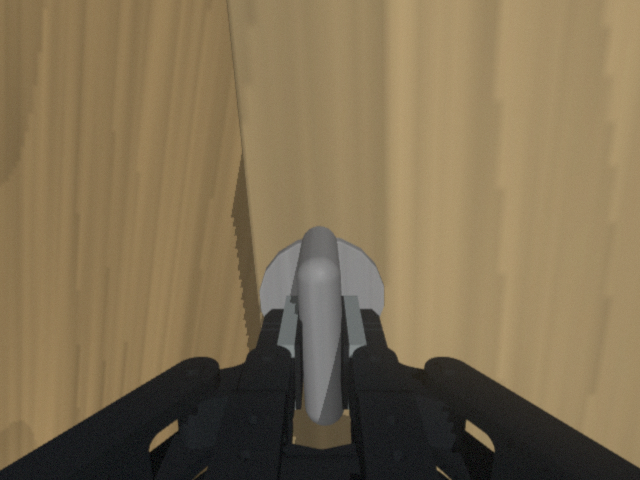

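The bar has turned by 1.45 rad and is against its stop (moment 0.7 N m). It runs (320,230)-(322,420), parallel to the lid's front edge. I'll relax the twist and plan the lift arc.

```bash
cat >> h.py <<'E'
YG=.0015
def bar(th): return np.array([.1-.172*np.cos(th)+.05*np.sin(th),YG,.085+.172*np.sin(th)+.05*np.cos(th)])
def tool_at(th,k=.3,phi=1.815,tmax=.5):
    R=Rdown(phi,min(k*th,tmax));return case2w(bar(th))+.008*R[:,2],R
def theta_now():
    p,R,_=pose();g=p-.008*R[:,2]-np.array([CX,CY,0])
    c,s=np.cos(YAW),np.sin(YAW);x=c*g[0]+s*g[1]-.1;z=g[2]-.085
    return np.arctan2(z,-x)-np.arctan2(.05,.172),np.hypot(x,z),-s*g[0]+c*g[1]
E
python3 - <<'E'
from h import *
print(theta_now())
rows([(*tool_at(t),1) for t in (0,.06,.15,.26,.38,.5)],1)
E
```

```text
(np.float64(-0.0011246790454582656), np.float64(0.1785039515492115), np.float64(0.0015895499039851602))
-- {"tx":-0.01,"ty":-0.05,"tz":-0.04,"wx":-0.001,"wy":0.002,"wz":-0.026,"jaw":1}, 
1 {"tx":0.01,"ty":0.31,"tz":-1.02,"wx":0.018,"wy":-0.0,"wz":-0.0,"jaw":1}, 
2 {"tx":0.01,"ty":0.56,"tz":-1.5,"wx":0.027,"wy":-0.001,"wz":-0.0,"jaw":1}, 
3 {"tx":0.01,"ty":0.82,"tz":-1.78,"wx":0.033,"wy":-0.0,"wz":-0.0,"jaw":1}, 
4 {"tx":0.03,"ty":1.05,"tz":-1.86,"wx":0.036,"wy":-0.001,"wz":-0.0,"jaw":1}, 
-- {"tx":0.02,"ty":1.2,"tz":-1.77,"wx":0.036,"wy":-0.001,"wz":-0.0,"jaw":1},
```

send_rows(
  series=[
    {"tx": 0, "ty": 0, "tz": 0, "wx": 0, "wy": 0, "wz": -0.02, "jaw": 1},
    {"tx": 0, "ty": 0.3, "tz": -1.0, "wx": 0.018, "wy": 0, "wz": 0, "jaw": 1},
    {"tx": 0, "ty": 0.55, "tz": -1.5, "wx": 0.027, "wy": 0, "wz": 0, "jaw": 1},
  ],
  squeeze=60,
)

```text
t: 5.72
tool_pos: [0.3998, 0.1853, 0.1486]
tool_rot: [-1.918, -2.447, 0.066]
contact_force: [4.7, 4.5, -12.4]
opening: 0.0121
```

```bash
python3 - <<'E'
from h import *
show();print(theta_now());th=theta_now()[0]
rows([(*tool_at(th+d),1) for d in (.12,.25,.38,.51,.64)],1)
E
```

```text
t 5.72 p [0.3998 0.1853 0.1486] phi 1.812 z [-0.051 -0.014 -0.999] F [  4.7   4.5 -12.4] M [ 0.54 -0.11  0.2 ] open 0.0121 q [ 0.265 -0.297  2.092 -0.     1.399  0.024]
(np.float64(0.1283533005935053), np.float64(0.17906644573796413), np.float64(0.0015818800396590268))
-- {"tx":0.01,"ty":0.85,"tz":-1.96,"wx":0.022,"wy":-0.0,"wz":-0.003,"jaw":1}, 
1 {"tx":0.02,"ty":1.13,"tz":-2.02,"wx":0.039,"wy":-0.001,"wz":0.0,"jaw":1}, 
2 {"tx":0.03,"ty":1.3,"tz":-1.91,"wx":0.039,"wy":-0.001,"wz":0.0,"jaw":1}, 
3 {"tx":0.03,"ty":1.48,"tz":-1.77,"wx":0.039,"wy":-0.0,"wz":0.0,"jaw":1}, 
4 {"tx":0.03,"ty":1.63,"tz":-1.63,"wx":0.039,"wy":-0.001,"wz":0.0,"jaw":1},
```

send_rows(
  series=[
    {"tx": 0, "ty": 0.85, "tz": -1.95, "wx": 0.022, "wy": 0, "wz": 0, "jaw": 1},
    {"tx": 0, "ty": 1.15, "tz": -2.0, "wx": 0.039, "wy": 0, "wz": 0, "jaw": 1},
    {"tx": 0, "ty": 1.3, "tz": -1.9, "wx": 0.039, "wy": 0, "wz": 0, "jaw": 1},
    {"tx": 0, "ty": 1.5, "tz": -1.75, "wx": 0.039, "wy": 0, "wz": 0, "jaw": 1},
    {"tx": 0, "ty": 1.65, "tz": -1.65, "wx": 0.039, "wy": 0, "wz": 0, "jaw": 1},
  ],
)

```text
t: 6.35
tool_pos: [0.4608, 0.202, 0.2275]
tool_rot: [-1.814, -2.321, 0.332]
contact_force: [-12.9, -1.2, 6.5]
opening: 0.0123
```

```bash
python3 - <<'E'
from h import *
show();print(theta_now());th=theta_now()[0]
save("scene","s1")
rows([(*tool_at(th+d),1) for d in (.13,.26,.39,.52,.65)],1)
E
```

```text
t 6.35 p [0.4608 0.202  0.2275] phi 1.815 z [-0.274 -0.066 -0.959] F [-12.9  -1.2   6.5] M [-0.14  2.36  0.07] open 0.0123 q [ 0.261 -0.042  1.751  0.007  1.718  0.017]
(np.float64(0.705183117029571), np.float64(0.17990306070724923), np.float64(0.0016927391859751155))
-- {"tx":0.02,"ty":1.5,"tz":-1.35,"wx":-0.032,"wy":-0.008,"wz":0.001,"jaw":1}, 
1 {"tx":0.03,"ty":1.84,"tz":-1.39,"wx":0.039,"wy":-0.001,"wz":-0.0,"jaw":1}, 
2 {"tx":0.04,"ty":1.95,"tz":-1.21,"wx":0.039,"wy":-0.001,"wz":-0.0,"jaw":1}, 
3 {"tx":0.04,"ty":2.06,"tz":-1.03,"wx":0.039,"wy":-0.0,"wz":-0.0,"jaw":1}, 
4 {"tx":0.04,"ty":2.14,"tz":-0.83,"wx":0.039,"wy":-0.001,"wz":-0.0,"jaw":1},
```

View pics/s1.png

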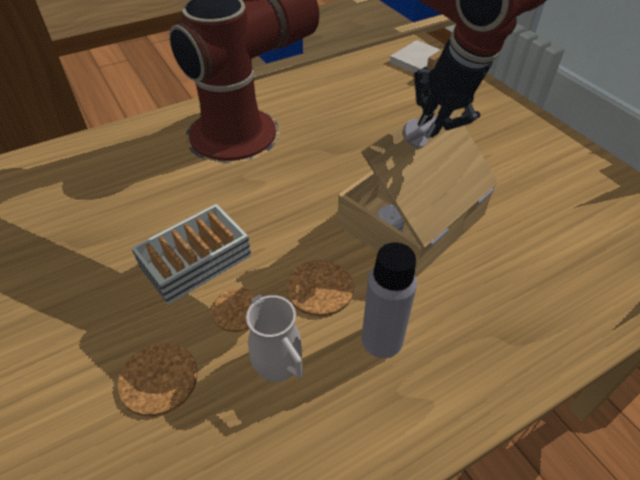

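The lid is at about 0.7 rad and something metallic shows inside at (390,216). Forces are small, so I continue.

send_rows(
  series=[
    {"tx": 0, "ty": 1.6, "tz": -1.35, "wx": 0, "wy": 0, "wz": 0, "jaw": 1},
    {"tx": 0, "ty": 1.85, "tz": -1.4, "wx": 0.035, "wy": 0, "wz": 0, "jaw": 1},
    {"tx": 0, "ty": 1.95, "tz": -1.2, "wx": 0.035, "wy": 0, "wz": 0, "jaw": 1},
    {"tx": 0, "ty": 2.05, "tz": -1.0, "wx": 0.035, "wy": 0, "wz": 0, "jaw": 1},
  ],
)

```text
t: 6.9
tool_pos: [0.5394, 0.2235, 0.2599]
tool_rot: [-1.742, -2.237, 0.478]
contact_force: [-7.6, 0.9, 3.7]
opening: 0.0117
```

```bash
python3 - <<'E'
from h import *
show();print(theta_now());th=theta_now()[0]
rows([(*tool_at(th+d,.4,1.815,.7),1) for d in (.13,.26,.39,.5)],1)
E
```

```text
t 6.9 p [0.5394 0.2235 0.2599] phi 1.817 z [-0.403 -0.095 -0.91 ] F [-7.6  0.9  3.7] M [ 0.04  1.53 -0.03] open 0.0117 q [0.26  0.215 1.446 0.012 1.907 0.014]
(np.float64(1.1977818595862315), np.float64(0.1829287829884368), np.float64(0.001957601605480898))
-- {"tx":-0.02,"ty":2.2,"tz":-0.69,"wx":0.105,"wy":-0.015,"wz":0.007,"jaw":1}, 
1 {"tx":0.04,"ty":2.08,"tz":-0.96,"wx":0.052,"wy":-0.001,"wz":0.0,"jaw":1}, 
2 {"tx":0.05,"ty":2.14,"tz":-0.8,"wx":0.052,"wy":-0.001,"wz":0.0,"jaw":1}, 
3 {"tx":0.03,"ty":1.86,"tz":-0.54,"wx":0.044,"wy":-0.001,"wz":0.0,"jaw":1},
```

send_rows(
  series=[
    {"tx": 0, "ty": 2.2, "tz": -0.4, "wx": 0.06, "wy": 0, "wz": 0, "jaw": 1},
    {"tx": 0, "ty": 2.2, "tz": -0.6, "wx": 0.06, "wy": 0, "wz": 0, "jaw": 1},
    {"tx": 0, "ty": 2.1, "tz": -0.6, "wx": 0.05, "wy": 0, "wz": 0, "jaw": 1},
  ],
)

```text
t: 7.28
tool_pos: [0.6015, 0.2406, 0.2565]
tool_rot: [-1.644, -2.118, 0.663]
contact_force: [-6.4, 1.1, -0.2]
opening: 0.0116
```

```bash
python3 - <<'E'
from h import *
show();print(theta_now());th=theta_now()[0]
save("scene","s2")
rows([(*tool_at(th+d,.4,1.815,.7),1) for d in (.1,.2)],1)
E
```

```text
t 7.28 p [0.6015 0.2406 0.2565] phi 1.819 z [-0.56  -0.134 -0.818] F [-6.4  1.1 -0.2] M [ 0.05  0.97 -0.1 ] open 0.0116 q [0.26  0.479 1.166 0.016 2.11  0.013]
(np.float64(1.5578033175425823), np.float64(0.18471923174888547), np.float64(0.002175879454929648))
-- {"tx":-0.05,"ty":1.59,"tz":-0.05,"wx":0.049,"wy":-0.018,"wz":0.012,"jaw":1}, 
1 {"tx":0.03,"ty":1.7,"tz":-0.43,"wx":0.037,"wy":-0.001,"wz":0.0,"jaw":1},
```

View pics/s2.png

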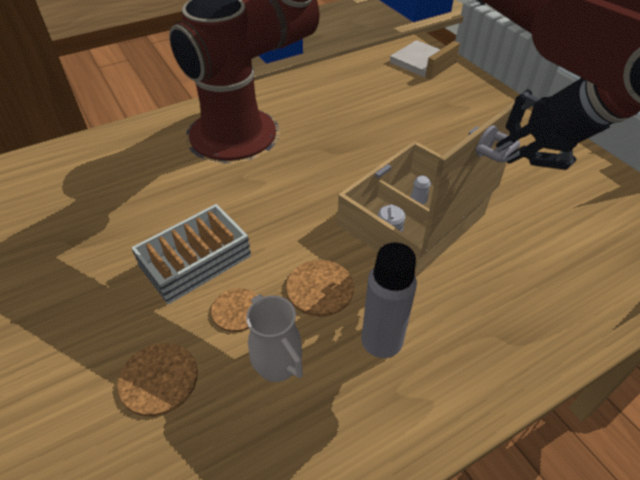

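The lid is almost upright. The timer (393,216) is in the -y compartment and the pepper pot (422,187) is in the other. I'll open it a bit further.

send_rows(
  series=[
    {"tx": 0, "ty": 1.7, "tz": 0, "wx": 0.03, "wy": 0, "wz": 0, "jaw": 1},
    {"tx": 0, "ty": 1.0, "tz": 0.1, "wx": 0.02, "wy": 0, "wz": 0, "jaw": 1},
    {"tx": 0, "ty": 0, "tz": 0, "wx": 0, "wy": 0, "wz": 0, "jaw": 1},
  ],
)

```text
t: 7.7
tool_pos: [0.6264, 0.2474, 0.2469]
tool_rot: [-1.615, -2.083, 0.71]
contact_force: [-2.0, 0.8, -6.9]
opening: 0.0115
```

```bash
python3 - <<'E'
from h import *
show();print(theta_now())
save("top","t2",(100,130,340,310),3.3)
E
```

```text
t 7.7 p [0.6264 0.2474 0.2469] phi 1.819 z [-0.601 -0.144 -0.787] F [-2.   0.8 -6.9] M [ 0.28 -0.41 -0.01] open 0.0115 q [0.26  0.577 1.062 0.018 2.168 0.013]
(np.float64(1.7092628234676555), np.float64(0.18436342558365287), np.float64(0.0022127132392929932))
```

View pics/t2.png

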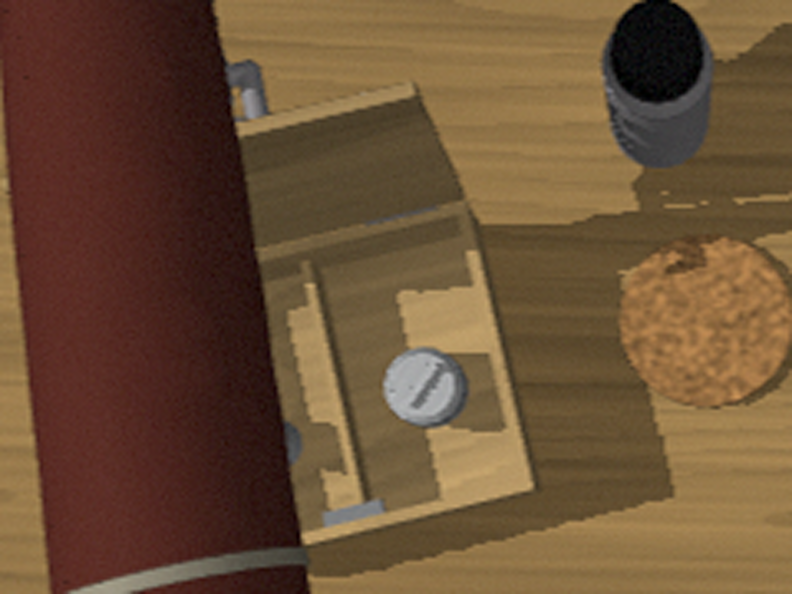

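send_rows(
  series=[
    {"tx": 0, "ty": 0, "tz": 0, "wx": 0, "wy": 0, "wz": 0, "jaw": 0.7},
    {"tx": 0, "ty": 0, "tz": 0, "wx": 0, "wy": 0, "wz": 0, "jaw": 0.7},
    {"tx": 0, "ty": 0, "tz": -2, "wx": 0, "wy": 0, "wz": 0, "jaw": 0.7},
    {"tx": 0, "ty": 0, "tz": -4, "wx": 0, "wy": 0, "wz": 0, "jaw": 0.7},
    {"tx": 0, "ty": 0, "tz": -5, "wx": 0, "wy": 0, "wz": 0, "jaw": 0.7},
  ],
)

```text
t: 8.38
tool_pos: [0.6917, 0.2614, 0.3328]
tool_rot: [-1.615, -2.077, 0.72]
contact_force: [1.3, 0.5, 0.7]
opening: 0.0256
```

```bash
python3 - <<'E'
from h import *
show()
u=(100+426/3.3,130+387/3.3)
T=back("top",u,.052);print("timer",T)
c,s=np.cos(YAW),np.sin(YAW);d=T-np.array([CX,CY,0]);print("in case",c*d[0]+s*d[1],-s*d[0]+c*d[1])
dia=[np.linalg.norm(back("top",(100+a/3.3,130+b/3.3),.05)-back("top",(100+e/3.3,130+f/3.3),.05)) for a,b,e,f in[(384,387,467,387),(426,348,426,427)]];print(dia)
save("scene","s3")
E
```

```text
t 8.38 p [0.6917 0.2614 0.3328] phi 1.817 z [-0.606 -0.147 -0.782] F [1.3 0.5 0.7] M [ 0.05 -0.35  0.01] open 0.0256 q [0.257 0.733 0.701 0.017 2.38  0.016]
timer [0.46579497 0.13827079 0.052     ]
in case -0.013083623810087281 -0.0610295459887989
[np.float64(0.056889434508345146), np.float64(0.054425794832785195)]
```

View pics/s3.png

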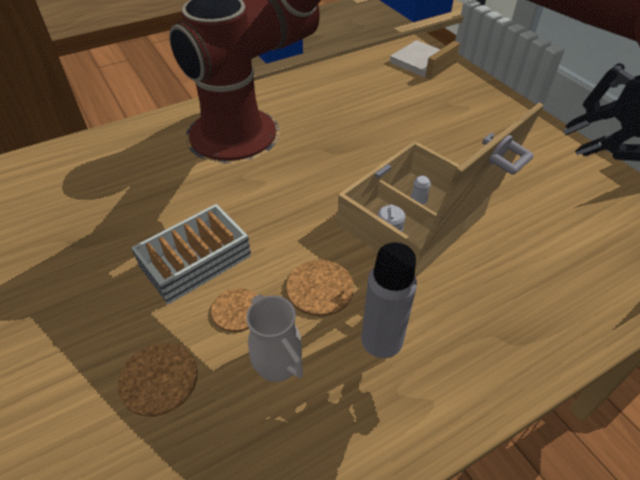

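The lid stands open by itself at about 1.65 rad, in line with the board ending at (541,107). The timer is at (0.466, 0.138), that is (-13, -61) mm in the case frame, with 54-57 mm measured across. I'll go up over the lid and untilt.

```bash
python3 - <<'E'
from h import *
ci=ctrl.camera_info("wrist");p,R,_=pose();C=-ci["R"].T@ci["t"];print("cam in tool",R.T@(C-p))
rows([((.68,.26,.41),Rdown(1.815,.55),2),((.4658,.1383,.38),Rdown(1.815),5),((.4658,.1383,.2),Rdown(1.815),4)],.1)
E
```

```text
cam in tool [ 0.07405601 -0.00052638 -0.13177205]
-- {"tx":0.12,"ty":-2.79,"tz":-2.38,"wx":-0.056,"wy":-0.007,"wz":0.004,"jaw":0.1}, 
1 {"tx":0.09,"ty":-2.66,"tz":-2.53,"wx":-0.057,"wy":-0.008,"wz":0.005,"jaw":0.1}, 
2 {"tx":-1.31,"ty":-3.73,"tz":3.0,"wx":-0.11,"wy":0.002,"wz":-0.0,"jaw":0.1}, 
3 {"tx":-1.31,"ty":-4.03,"tz":2.58,"wx":-0.11,"wy":0.002,"wz":-0.0,"jaw":0.1}, 
4 {"tx":-1.32,"ty":-4.3,"tz":2.11,"wx":-0.11,"wy":0.003,"wz":-0.0,"jaw":0.1}, 
-- {"tx":-1.32,"ty":-4.5,"tz":1.63,"wx":-0.11,"wy":0.002,"wz":-0.0,"jaw":0.1}, 
1 {"tx":-1.33,"ty":-4.64,"tz":1.12,"wx":-0.11,"wy":0.002,"wz":-0.0,"jaw":0.1}, 
2 {"tx":0.0,"ty":-0.0,"tz":4.5,"wx":0.0,"wy":0.0,"wz":-0.0,"jaw":0.1}, 
3 {"tx":0.0,"ty":-0.0,"tz":4.5,"wx":0.0,"wy":0.0,"wz":-0.0,"jaw":0.1}, 
4 {"tx":0.0,"ty":-0.01,"tz":4.5,"wx":0.0,"wy":0.0,"wz":-0.0,"jaw":0.1}, 
-- {"tx":0.0,"ty":0.0,"tz":4.5,"wx":0.0,"wy":0.0,"wz":-0.0,"jaw":0.1},
```

send_rows(
  series=[
    {"tx": 0.1, "ty": -2.8, "tz": -2.4, "wx": -0.056, "wy": -0.007, "wz": 0.004, "jaw": 0.7},
    {"tx": 0.1, "ty": -2.7, "tz": -2.5, "wx": -0.056, "wy": -0.007, "wz": 0.004, "jaw": 0.7},
    {"tx": -1.3, "ty": -3.7, "tz": 3.0, "wx": -0.11, "wy": 0, "wz": 0, "jaw": 0.5},
    {"tx": -1.3, "ty": -4.0, "tz": 2.6, "wx": -0.11, "wy": 0, "wz": 0, "jaw": 0.1},
    {"tx": -1.3, "ty": -4.3, "tz": 2.1, "wx": -0.11, "wy": 0, "wz": 0, "jaw": 0.1},
  ],
)

```text
t: 9.05
tool_pos: [0.5546, 0.1854, 0.3886]
tool_rot: [-1.857, -2.375, 0.256]
contact_force: [-0.5, 0.6, 1.9]
opening: 0.0764
```

```bash
python3 - <<'E'
from h import *
show()
rows([((.4658,.1383,.36),Rdown(1.815),3),((.4658,.1383,.2),Rdown(1.815),4)],.1)
E
```

```text
t 9.05 p [0.5546 0.1854 0.3886] phi 1.815 z [-0.194 -0.062 -0.979] F [-0.5  0.6  1.9] M [ 0.02 -0.04 -0.01] open 0.0764 q [ 0.205  0.042  1.393 -0.022  1.91  -0.044]
-- {"tx":-0.79,"ty":-2.99,"tz":1.61,"wx":-0.068,"wy":0.004,"wz":-0.0,"jaw":0.1}, 
1 {"tx":-0.8,"ty":-3.09,"tz":1.39,"wx":-0.069,"wy":0.005,"wz":-0.001,"jaw":0.1}, 
2 {"tx":-0.8,"ty":-3.18,"tz":1.18,"wx":-0.068,"wy":0.004,"wz":0.0,"jaw":0.1}, 
3 {"tx":-0.0,"ty":0.0,"tz":4.0,"wx":-0.0,"wy":-0.0,"wz":0.0,"jaw":0.1}, 
4 {"tx":-0.0,"ty":0.0,"tz":4.0,"wx":-0.0,"wy":-0.0,"wz":0.0,"jaw":0.1}, 
-- {"tx":-0.0,"ty":0.0,"tz":4.0,"wx":-0.0,"wy":-0.0,"wz":0.0,"jaw":0.1}, 
1 {"tx":-0.01,"ty":0.0,"tz":4.0,"wx":-0.0,"wy":-0.0,"wz":0.0,"jaw":0.1},
```

send_rows(
  series=[
    {"tx": -0.8, "ty": -3.0, "tz": 1.6, "wx": -0.068, "wy": 0.004, "wz": 0, "jaw": 0.1},
    {"tx": -0.8, "ty": -3.1, "tz": 1.4, "wx": -0.068, "wy": 0.004, "wz": 0, "jaw": 0.1},
    {"tx": -0.8, "ty": -3.2, "tz": 1.2, "wx": -0.068, "wy": 0.004, "wz": 0, "jaw": 0.1},
    {"tx": 0, "ty": 0, "tz": 4.0, "wx": 0, "wy": 0, "wz": 0, "jaw": 0.1},
    {"tx": 0, "ty": 0, "tz": 4.0, "wx": 0, "wy": 0, "wz": 0, "jaw": 0.1},
  ],
)

```text
t: 9.68
tool_pos: [0.4606, 0.1341, 0.2855]
tool_rot: [1.926, 2.455, 0.027]
contact_force: [0.6, 0.9, -0.0]
opening: 0.0766
```

send_rows(
  series=[
    {"tx": 0, "ty": 0, "tz": 4.0, "wx": 0, "wy": 0, "wz": 0, "jaw": 0.1},
    {"tx": 0, "ty": 0, "tz": 2.5, "wx": 0, "wy": 0, "wz": 0, "jaw": 0.1},
    {"tx": 0, "ty": 0, "tz": 0, "wx": 0, "wy": 0, "wz": 0, "jaw": 0.1},
  ],
)

```text
t: 10.05
tool_pos: [0.4592, 0.1329, 0.2159]
tool_rot: [1.929, 2.455, 0.023]
contact_force: [-0.3, 0.0, -0.6]
opening: 0.0771
```

```bash
python3 - <<'E'
from h import *
show()
print(proj("wrist",(.4658,.1383,.052)))
save("wrist","w4")
E
```

```text
t 10.05 p [0.4592 0.1329 0.2159] phi 1.809 z [ 0.024 -0.001 -1.   ] F [-0.3  0.  -0.6] M [-0.03  0.03 -0.03] open 0.0771 q [ 0.128 -0.311  1.987 -0.004  1.441 -0.11 ]
[327.17018023 210.55498908]
```

View pics/w4.png

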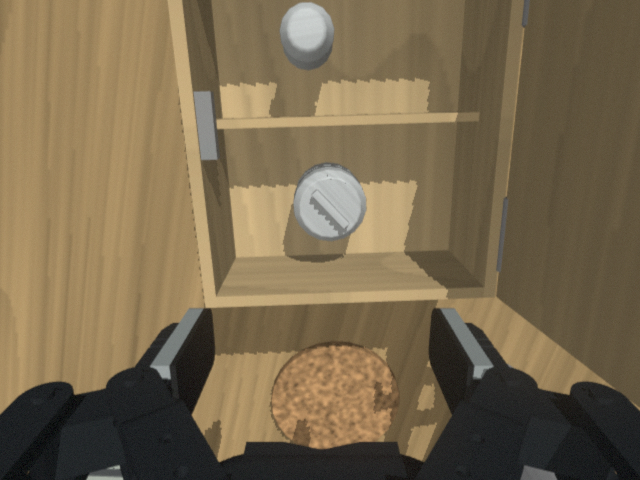

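The wrist view shows the timer (pointer ridge on top) centred at (331,203) and the slim pepper pot at (307,35). I'll refine the position and descend.

```bash
python3 - <<'E'
from h import *
im=cv2.imread("pics/raw_w4.png");cv2.imwrite("pics/w4c.png",cv2.resize(im[140:270,260:400],None,fx=4,fy=4,interpolation=cv2.INTER_CUBIC))
T=back("wrist",(331,203),.050);print(T)
print([np.linalg.norm(back("wrist",a,.048)-back("wrist",b,.048)) for a,b in [((294,202),(367,202)),((330,164),(331,241))]])
for z in(.048,.054):
  ring=[proj("wrist",(T[0]+.027*np.cos(a),T[1]+.027*np.sin(a),z)) for a in np.linspace(0,6.28,40)]
  r=np.array(ring);print(z,r.min(0),r.max(0))
rows([((T[0],T[1],.12),Rdown(1.815),3),((T[0],T[1],.028),Rdown(1.815),4)],.1)
E
```

```text
[0.4687607  0.14382752 0.05      ]
[np.float64(0.05364184854399732), np.float64(0.057755213827512274)]
0.048 [294.05762074 165.41152277] [367.49275296 237.4788901 ]
0.054 [293.75652238 166.54094293] [368.58532678 239.8804095 ]
-- {"tx":0.3,"ty":0.28,"tz":3.26,"wx":0.009,"wy":0.002,"wz":-0.002,"jaw":0.1}, 
1 {"tx":0.3,"ty":0.31,"tz":3.25,"wx":0.008,"wy":0.003,"wz":-0.002,"jaw":0.1}, 
2 {"tx":0.28,"ty":0.34,"tz":3.26,"wx":0.009,"wy":0.002,"wz":-0.001,"jaw":0.1}, 
3 {"tx":0.0,"ty":-0.0,"tz":2.3,"wx":0.0,"wy":-0.0,"wz":-0.0,"jaw":0.1}, 
4 {"tx":0.0,"ty":-0.0,"tz":2.3,"wx":0.0,"wy":-0.0,"wz":-0.0,"jaw":0.1}, 
-- {"tx":0.0,"ty":-0.0,"tz":2.3,"wx":0.0,"wy":-0.0,"wz":-0.0,"jaw":0.1}, 
1 {"tx":0.0,"ty":-0.0,"tz":2.3,"wx":0.0,"wy":-0.0,"wz":-0.0,"jaw":0.1},
```

View pics/w4c.png

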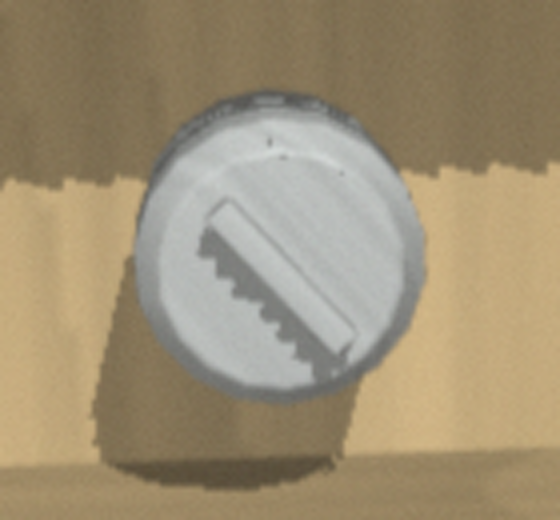

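```bash
python3 - <<'E'
from h import *
for uv,v in [((209,306),(-.1,-.12,.085)),((497,298),(.1,-.12,.085)),((210,158),(-.092+.01,-.0,.085))]:
    print(back("wrist",uv,.085).round(4),case2w(v).round(4), proj("top",case2w(v)))
print(proj("top",(.4688,.1438,.05)),proj("scene",(.4688,.1438,.05)),proj("scene",(.4658,.1383,.05)))
s=cv2.imread("pics/raw_s3.png");cv2.imwrite("pics/s3c.png",cv2.resize(s[180:260,340:450],None,fx=6,fy=6,interpolation=cv2.INTER_CUBIC))
save("top","t3",(120,160,280,320),3.7)
E
```

```text
[0.4006 0.0612 0.085 ] [0.3973 0.0587 0.085 ] [262.09527151 278.24048516]
[0.5949 0.1117 0.085 ] [0.5903 0.1109 0.085 ] [241.88646078 190.8038259 ]
[0.3854 0.1614 0.085 ] [0.3833 0.1792 0.085 ] [206.73956903 283.12975398]
[226.82226013 245.95244392] [392.25712879 214.05135024] [389.07609461 214.10238888]
```

View pics/s3c.png

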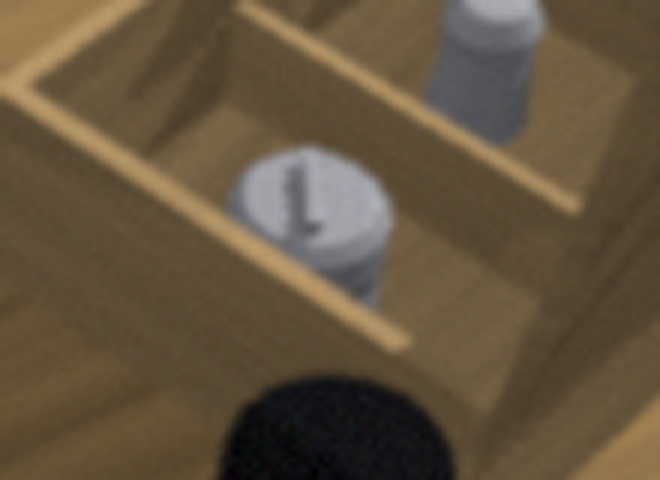

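View pics/t3.png

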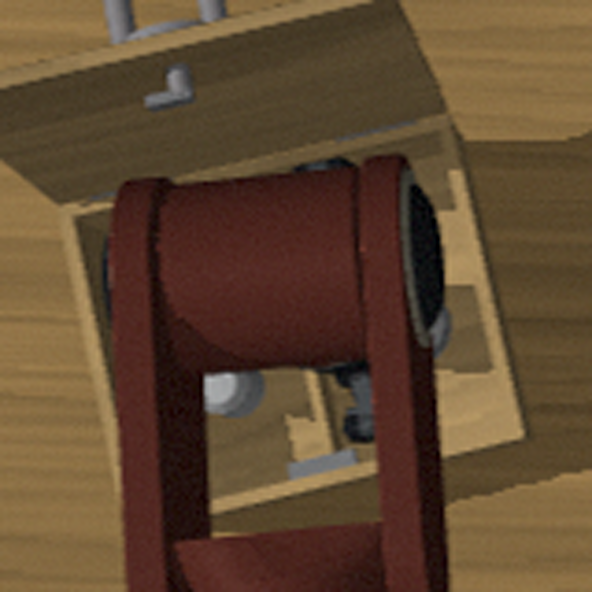

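The scene view agrees with the wrist estimate (measured 392,214 against predicted 392,214), so I take the timer at (0.4685, 0.143). Now the descent.

send_rows(
  series=[
    {"tx": 0.3, "ty": 0.3, "tz": 3.2, "wx": 0.009, "wy": 0.002, "wz": 0, "jaw": 0.1},
    {"tx": 0.3, "ty": 0.3, "tz": 3.2, "wx": 0.008, "wy": 0.003, "wz": 0, "jaw": 0.1},
    {"tx": 0.25, "ty": 0.3, "tz": 2.8, "wx": 0.009, "wy": 0.002, "wz": 0, "jaw": 0.1},
    {"tx": 0, "ty": 0, "tz": 0, "wx": 0, "wy": 0, "wz": 0, "jaw": 0.1},
  ],
)

```text
t: 10.65
tool_pos: [0.4763, 0.1445, 0.1353]
tool_rot: [1.933, 2.459, 0.022]
contact_force: [0.2, -0.7, -0.2]
opening: 0.0765
```

```bash
python3 - <<'E'
from h import *
show()
rows([((.4685,.143,.03),Rdown(1.815),5)],.1)
E
```

```text
t 10.65 p [0.4763 0.1445 0.1353] phi 1.809 z [ 0.019  0.003 -1.   ] F [ 0.2 -0.7 -0.2] M [-0.02 -0.    0.01] open 0.0765 q [ 0.145 -0.179  2.018 -0.     1.283 -0.093]
-- {"tx":0.01,"ty":-0.2,"tz":2.1,"wx":0.004,"wy":0.0,"wz":-0.001,"jaw":0.1}, 
1 {"tx":0.01,"ty":-0.19,"tz":2.11,"wx":0.004,"wy":0.001,"wz":-0.001,"jaw":0.1}, 
2 {"tx":0.01,"ty":-0.18,"tz":2.1,"wx":0.004,"wy":0.0,"wz":-0.001,"jaw":0.1}, 
3 {"tx":0.01,"ty":-0.18,"tz":2.11,"wx":0.003,"wy":0.001,"wz":-0.002,"jaw":0.1}, 
4 {"tx":0.01,"ty":-0.16,"tz":2.1,"wx":0.004,"wy":0.0,"wz":-0.001,"jaw":0.1},
```

send_rows(
  series=[
    {"tx": 0, "ty": -0.4, "tz": 2.1, "wx": 0.018, "wy": 0, "wz": 0, "jaw": 0.1},
    {"tx": 0, "ty": -0.3, "tz": 2.1, "wx": 0, "wy": 0, "wz": 0, "jaw": 0.1},
    {"tx": 0, "ty": -0.1, "tz": 2.1, "wx": 0, "wy": 0, "wz": 0, "jaw": 0.1},
    {"tx": 0, "ty": 0, "tz": 0, "wx": 0, "wy": 0, "wz": 0, "jaw": 0.1},
  ],
)

```text
t: 11.15
tool_pos: [0.4727, 0.1428, 0.0756]
tool_rot: [1.936, 2.463, 0.009]
contact_force: [-0.1, 0.5, -0.1]
opening: 0.0766
```

```bash
python3 - <<'E'
from h import *
show()
rows([((.4685,.143,.03),Rdown(1.815),3)],.1)
E
```

```text
t 11.15 p [0.4727 0.1428 0.0756] phi 1.809 z [ 0.01  -0.001 -1.   ] F [-0.1  0.5 -0.1] M [ 0.04  0.01 -0.02] open 0.0766 q [ 0.144 -0.102  2.059 -0.003  1.175 -0.093]
-- {"tx":0.05,"ty":-0.15,"tz":1.52,"wx":0.003,"wy":0.001,"wz":-0.002,"jaw":0.1}, 
1 {"tx":0.04,"ty":-0.14,"tz":1.52,"wx":0.003,"wy":0.001,"wz":-0.002,"jaw":0.1}, 
2 {"tx":0.04,"ty":-0.14,"tz":1.52,"wx":0.004,"wy":0.001,"wz":-0.002,"jaw":0.1},
```

send_rows(
  series=[
    {"tx": 0, "ty": -0.2, "tz": 1.5, "wx": 0.01, "wy": 0, "wz": 0, "jaw": 0.1},
    {"tx": 0, "ty": -0.2, "tz": 1.5, "wx": 0, "wy": 0, "wz": 0, "jaw": 0.1},
    {"tx": 0, "ty": -0.1, "tz": 1.4, "wx": 0, "wy": 0, "wz": 0, "jaw": 0.1},
    {"tx": 0, "ty": 0, "tz": 0, "wx": 0, "wy": 0, "wz": 0, "jaw": 0.1},
  ],
)

```text
t: 11.65
tool_pos: [0.4692, 0.1415, 0.0308]
tool_rot: [1.939, 2.466, -0.001]
contact_force: [-0.3, -0.5, -0.1]
opening: 0.077
```

```bash
python3 - <<'E'
from h import *
show()
save("wrist","w5")
E
```

```text
t 11.65 p [0.4692 0.1415 0.0308] phi 1.809 z [ 0.003 -0.003 -1.   ] F [-0.3 -0.5 -0.1] M [ 0.01  0.04 -0.05] open 0.077 q [ 0.143 -0.033  2.081 -0.004  1.092 -0.093]
```

View pics/w5.png

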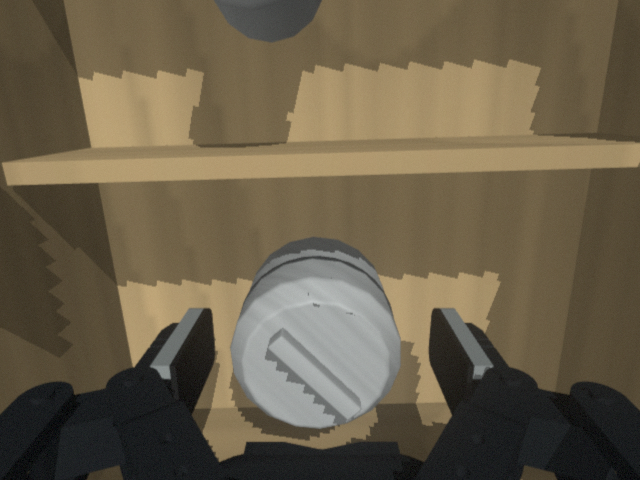

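```bash
python3 - <<'E'
from h import *
p,R,_=pose()
T=back("wrist",(316,344),.048);print(T,(R.T@(T-p)))
E
```

```text
[0.46677579 0.14521919 0.048     ] [ 0.00417649 -0.00210787 -0.01639504]
```

The timer (316,345) is between the open fingers, 4 mm off along tool x. I'll shift and close.

send_rows(
  series=[
    {"tx": 0.4, "ty": -0.2, "tz": 0, "wx": 0, "wy": 0, "wz": 0, "jaw": 0.1},
    {"tx": 0, "ty": 0, "tz": 0, "wx": 0, "wy": 0, "wz": 0, "jaw": 0.6},
    {"tx": 0, "ty": 0, "tz": 0, "wx": 0, "wy": 0, "wz": 0, "jaw": 0.6},
    {"tx": 0, "ty": 0, "tz": 0, "wx": 0, "wy": 0, "wz": 0, "jaw": 0.6},
  ],
  squeeze=40,
)

```text
t: 12.2
tool_pos: [0.4683, 0.1456, 0.0334]
tool_rot: [1.936, 2.464, 0.005]
contact_force: [-0.6, -0.8, -0.9]
opening: 0.0523
```

send_rows(
  series=[
    {"tx": 0, "ty": 0, "tz": -1, "wx": 0, "wy": 0, "wz": 0, "jaw": 0.6},
    {"tx": 0, "ty": 0, "tz": -2, "wx": 0, "wy": 0, "wz": 0, "jaw": 0.6},
  ],
)

```text
t: 12.45
tool_pos: [0.4662, 0.1454, 0.0626]
tool_rot: [1.939, 2.466, -0.0]
contact_force: [0.1, 0.4, -0.8]
opening: 0.0526
```

```bash
python3 - <<'E'
from h import *
show()
save("wrist","w6")
E
```

```text
t 12.45 p [0.4662 0.1454 0.0626] phi 1.809 z [ 0.004 -0.003 -1.   ] F [ 0.1  0.4 -0.8] M [ 0.08  0.03 -0.01] open 0.0526 q [ 0.152 -0.091  2.073 -0.004  1.157 -0.085]
```

View pics/w6.png

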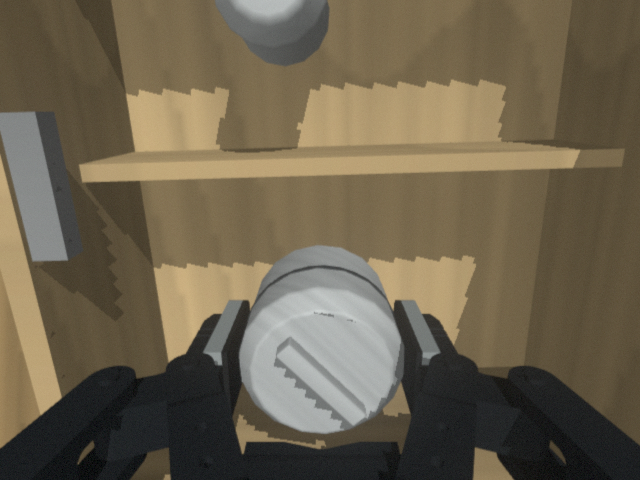

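The timer is held at 52.6 mm opening and off the floor. I'll lift it and carry it towards the mat.

```bash
python3 - <<'E'
from h import *
rows([((.466,.145,.20),Rdown(1.815),3),((.49,-.197,.20),Rdown(3.1),9)],.6)
E
```

```text
-- {"tx":-0.03,"ty":-0.05,"tz":-4.47,"wx":0.003,"wy":0.001,"wz":-0.002,"jaw":0.6}, 
1 {"tx":-0.02,"ty":-0.07,"tz":-4.46,"wx":0.003,"wy":0.002,"wz":-0.002,"jaw":0.6}, 
2 {"tx":-0.01,"ty":-0.08,"tz":-4.47,"wx":0.003,"wy":0.001,"wz":-0.002,"jaw":0.6}, 
3 {"tx":-3.75,"ty":-0.66,"tz":0.0,"wx":-0.0,"wy":0.0,"wz":-0.143,"jaw":0.6}, 
4 {"tx":-3.62,"ty":-1.19,"tz":0.0,"wx":-0.0,"wy":-0.0,"wz":-0.142,"jaw":0.6}, 
-- {"tx":-3.41,"ty":-1.69,"tz":0.01,"wx":-0.0,"wy":-0.0,"wz":-0.143,"jaw":0.6}, 
1 {"tx":-3.14,"ty":-2.16,"tz":-0.0,"wx":-0.0,"wy":-0.0,"wz":-0.143,"jaw":0.6}, 
2 {"tx":-2.8,"ty":-2.58,"tz":0.0,"wx":-0.0,"wy":-0.0,"wz":-0.143,"jaw":0.6}, 
3 {"tx":-2.4,"ty":-2.96,"tz":0.0,"wx":-0.0,"wy":-0.0,"wz":-0.142,"jaw":0.6}, 
4 {"tx":-1.96,"ty":-3.27,"tz":0.0,"wx":-0.0,"wy":-0.0,"wz":-0.143,"jaw":0.6}, 
-- {"tx":-1.47,"ty":-3.51,"tz":0.01,"wx":-0.0,"wy":-0.0,"wz":-0.143,"jaw":0.6}, 
1 {"tx":-0.96,"ty":-3.69,"tz":-0.0,"wx":-0.001,"wy":-0.0,"wz":-0.143,"jaw":0.6},
```

send_rows(
  series=[
    {"tx": 0, "ty": 0, "tz": -4.5, "wx": 0, "wy": 0, "wz": 0, "jaw": 0.6},
    {"tx": 0, "ty": 0, "tz": -4.5, "wx": 0, "wy": 0, "wz": 0, "jaw": 0.6},
    {"tx": 0, "ty": 0, "tz": -4.5, "wx": 0, "wy": 0, "wz": 0, "jaw": 0.6},
    {"tx": -3.7, "ty": -0.7, "tz": 0, "wx": 0, "wy": 0, "wz": -0.143, "jaw": 0.6},
    {"tx": -3.6, "ty": -1.2, "tz": 0, "wx": 0, "wy": 0, "wz": -0.143, "jaw": 0.6},
  ],
)

```text
t: 13.12
tool_pos: [0.4721, 0.0706, 0.2079]
tool_rot: [1.544, 2.72, 0.008]
contact_force: [1.1, 0.1, -2.0]
opening: 0.0525
```

send_rows(
  series=[
    {"tx": -3.4, "ty": -1.7, "tz": 0, "wx": 0, "wy": 0, "wz": -0.143, "jaw": 0.6},
    {"tx": -3.1, "ty": -2.2, "tz": 0, "wx": 0, "wy": 0, "wz": -0.143, "jaw": 0.6},
    {"tx": -2.8, "ty": -2.6, "tz": 0, "wx": 0, "wy": 0, "wz": -0.143, "jaw": 0.6},
    {"tx": -2.4, "ty": -3.0, "tz": 0, "wx": 0, "wy": 0, "wz": -0.143, "jaw": 0.6},
    {"tx": -2.0, "ty": -3.3, "tz": 0, "wx": 0, "wy": 0, "wz": -0.143, "jaw": 0.6},
  ],
)

```text
t: 13.75
tool_pos: [0.4884, -0.1261, 0.2107]
tool_rot: [0.455, 3.088, -0.0]
contact_force: [0.4, -0.2, -1.5]
opening: 0.0528
```

```bash
python3 - <<'E'
from h import *
show()
save("wrist","w7")
rows([((.49,-.207,.17),Rdown(3.1),3)],.6)
E
```

```text
t 13.75 p [ 0.4884 -0.1261  0.2107] phi 2.849 z [ 0.02  -0.003 -1.   ] F [ 0.4 -0.2 -1.5] M [0.03 0.03 0.01] open 0.0528 q [-0.403 -0.234  1.935  0.005  1.422 -1.682]
-- {"tx":-0.75,"ty":-2.44,"tz":1.38,"wx":-0.001,"wy":0.007,"wz":-0.083,"jaw":0.6}, 
1 {"tx":-0.56,"ty":-2.5,"tz":1.38,"wx":-0.002,"wy":0.007,"wz":-0.084,"jaw":0.6}, 
2 {"tx":-0.35,"ty":-2.54,"tz":1.36,"wx":-0.001,"wy":0.007,"wz":-0.083,"jaw":0.6},
```

View pics/w7.png

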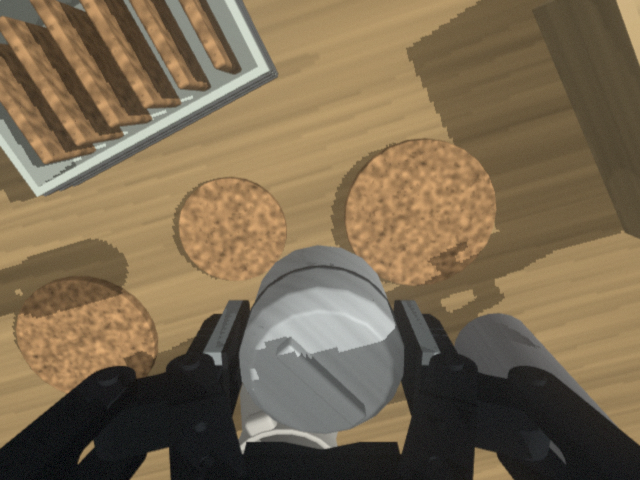

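The smallest mat shows at (231,229), the large ones at (421,211) and (86,333).

```bash
python3 - <<'E'
from h import *
im=cv2.imread("pics/raw_w7.png")[165:295,165:300]
hsv=cv2.cvtColor(im,cv2.COLOR_BGR2HSV)
m=((hsv[:,:,1]>130)).astype(np.uint8)*255
m=cv2.morphologyEx(m,cv2.MORPH_CLOSE,np.ones((5,5)));m=cv2.morphologyEx(m,cv2.MORPH_OPEN,np.ones((9,9)))
c=max(cv2.findContours(m,0,1)[0],key=cv2.contourArea);e=cv2.fitEllipse(c);print(e)
u=(e[0][0]+165,e[0][1]+165)
for uv in (u,(231,229)):print(uv,back("wrist",uv,.008))
print(np.linalg.norm(back("wrist",(176,229),.008)-back("wrist",(286.5,229),.008)))
p,R,_=pose();print("timer in tool",R.T@(back("wrist",(322,352),p[2]+.048-.0274)-p))
E
```

```text
Traceback (most recent call last):
ValueError: max() iterable argument is empty
```

```bash
python3 - <<'E'
from h import *
for uv in ((231,229),):print(uv,back("wrist",uv,.008))
print(np.linalg.norm(back("wrist",(178,229),.008)-back("wrist",(287,229),.008)),np.linalg.norm(back("wrist",(231,178),.008)-back("wrist",(231,281),.008)))
p,R,_=pose();print("timer in tool",R.T@(back("wrist",(322,350),p[2]+.048-.0334)-p))
E
```

```text
(231, 229) [ 0.48930101 -0.21019213  0.008     ]
0.09074920755804504 0.09000064612098783
timer in tool [ 0.00163777 -0.0008019  -0.01463728]
```

```bash
python3 - <<'E'
from h import *
rows([((.491,-.209,.14),Rdown(3.1),4)],.6)
E
```

```text
-- {"tx":-0.59,"ty":-1.87,"tz":1.79,"wx":-0.001,"wy":0.005,"wz":-0.063,"jaw":0.6}, 
1 {"tx":-0.47,"ty":-1.91,"tz":1.78,"wx":-0.001,"wy":0.006,"wz":-0.062,"jaw":0.6}, 
2 {"tx":-0.37,"ty":-1.93,"tz":1.78,"wx":-0.001,"wy":0.005,"wz":-0.063,"jaw":0.6}, 
3 {"tx":-0.25,"ty":-1.95,"tz":1.77,"wx":-0.001,"wy":0.005,"wz":-0.062,"jaw":0.6},
```

send_rows(
  series=[
    {"tx": -0.6, "ty": -1.9, "tz": 1.8, "wx": 0, "wy": 0.01, "wz": -0.063, "jaw": 0.6},
    {"tx": -0.5, "ty": -1.9, "tz": 1.8, "wx": 0, "wy": 0.01, "wz": -0.063, "jaw": 0.6},
    {"tx": -0.4, "ty": -1.9, "tz": 1.8, "wx": 0, "wy": 0, "wz": -0.063, "jaw": 0.6},
    {"tx": -0.2, "ty": -1.9, "tz": 1.8, "wx": 0, "wy": 0, "wz": -0.063, "jaw": 0.6},
    {"tx": 0, "ty": 0, "tz": 0, "wx": 0, "wy": 0, "wz": 0, "jaw": 0.6},
  ],
)

```text
t: 14.42
tool_pos: [0.4914, -0.2121, 0.1385]
tool_rot: [0.059, 3.138, -0.005]
contact_force: [0.2, 0.3, -0.5]
opening: 0.0525
```

```bash
python3 - <<'E'
from h import *
show()
rows([((.491,-.209,.05),Rdown(3.1),4)],.6)
E
```

```text
t 14.43 p [ 0.4914 -0.2121  0.1385] phi 3.104 z [ 0.003 -0.003 -1.   ] F [ 0.2  0.3 -0.5] M [-0.    0.08  0.06] open 0.0525 q [-5.460e-01 -7.700e-02  1.920e+00 -1.000e-03  1.294e+00 -2.079e+00]
-- {"tx":0.02,"ty":0.08,"tz":2.21,"wx":-0.001,"wy":0.001,"wz":0.001,"jaw":0.6}, 
1 {"tx":0.02,"ty":0.09,"tz":2.22,"wx":-0.001,"wy":0.001,"wz":0.001,"jaw":0.6}, 
2 {"tx":0.02,"ty":0.08,"tz":2.21,"wx":-0.0,"wy":0.0,"wz":0.001,"jaw":0.6}, 
3 {"tx":0.01,"ty":0.08,"tz":2.21,"wx":-0.001,"wy":0.001,"wz":0.001,"jaw":0.6},
```

send_rows(
  series=[
    {"tx": 0, "ty": 0.1, "tz": 2.2, "wx": 0, "wy": 0, "wz": 0, "jaw": 0.6},
    {"tx": 0, "ty": 0.1, "tz": 2.2, "wx": 0, "wy": 0, "wz": 0, "jaw": 0.6},
    {"tx": 0, "ty": 0.1, "tz": 2.2, "wx": 0, "wy": 0, "wz": 0, "jaw": 0.6},
    {"tx": 0, "ty": 0, "tz": 2.2, "wx": 0, "wy": 0, "wz": 0, "jaw": 0.6},
    {"tx": 0, "ty": 0, "tz": 0, "wx": 0, "wy": 0, "wz": 0, "jaw": 0.6},
  ],
)

```text
t: 15.05
tool_pos: [0.4952, -0.2077, 0.0536]
tool_rot: [0.066, 3.131, -0.009]
contact_force: [0.1, 0.2, -1.3]
opening: 0.0528
```

```bash
python3 - <<'E'
from h import *
show()
E
```

```text
t 15.05 p [ 0.4952 -0.2077  0.0536] phi 3.099 z [ 0.01  -0.006 -1.   ] F [ 0.1  0.2 -1.3] M [-0.04  0.02 -0.  ] open 0.0528 q [-0.536  0.035  1.968  0.     1.127 -2.065]
```

send_rows(
  series=[
    {"tx": 0.5, "ty": 0.1, "tz": 0.8, "wx": 0, "wy": 0.012, "wz": 0, "jaw": 0.6},
    {"tx": 0.1, "ty": 0, "tz": 0.6, "wx": 0, "wy": 0, "wz": 0, "jaw": 0.6},
    {"tx": 0, "ty": 0, "tz": 0, "wx": 0, "wy": 0, "wz": 0, "jaw": 0.6},
  ],
)

```text
t: 15.42
tool_pos: [0.491, -0.2068, 0.0422]
tool_rot: [0.067, 3.139, -0.012]
contact_force: [-0.3, 0.2, -1.5]
opening: 0.0525
```

```bash
python3 - <<'E'
from h import *
show()
E
```

```text
t 15.43 p [ 0.491  -0.2068  0.0422] phi 3.099 z [ 0.002 -0.008 -1.   ] F [-0.3  0.2 -1.5] M [ 0.01  0.03 -0.01] open 0.0525 q [-0.536  0.047  1.978 -0.006  1.112 -2.061]
```

send_rows(
  series=[
    {"tx": 0, "ty": -0.1, "tz": 0.4, "wx": 0.008, "wy": 0, "wz": 0, "jaw": 0.6},
    {"tx": 0, "ty": -0.1, "tz": 0.2, "wx": 0, "wy": 0, "wz": 0, "jaw": 0.6},
  ],
)

```text
t: 15.68
tool_pos: [0.4916, -0.2093, 0.0368]
tool_rot: [0.067, 3.137, -0.027]
contact_force: [-0.8, -0.3, -1.2]
opening: 0.0527
```

```bash
python3 - <<'E'
from h import *
show()
save("scene","s4",(180,220,320,370),4)
E
```

```text
t 15.68 p [ 0.4916 -0.2093  0.0368] phi 3.099 z [ 0.003 -0.017 -1.   ] F [-0.8 -0.3 -1.2] M [ 0.03 -0.01 -0.03] open 0.0527 q [-0.535  0.056  1.979 -0.015  1.095 -2.057]
```

View pics/s4.png

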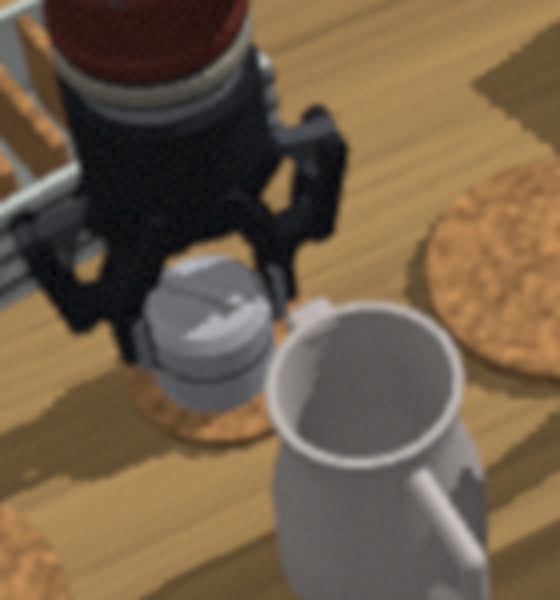

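The timer is just above or on the mat and clear of the jug. I'll correct the tilt sign and lower in small steps until it touches.

send_rows(
  series=[
    {"tx": 0, "ty": 0, "tz": 0.15, "wx": -0.017, "wy": 0, "wz": 0, "jaw": 0.6},
    {"tx": 0, "ty": 0, "tz": 0.1, "wx": 0, "wy": 0, "wz": 0, "jaw": 0.6},
  ],
)

```text
t: 15.98
tool_pos: [0.4918, -0.2095, 0.0351]
tool_rot: [0.067, 3.137, 0.003]
contact_force: [-5.0, 2.4, 9.9]
opening: 0.0526
```

```bash
python3 - <<'E'
from h import *
show()
E
```

```text
t 15.97 p [ 0.4918 -0.2095  0.0351] phi 3.099 z [ 0.004  0.002 -1.   ] F [-5.   2.4  9.9] M [0.65 0.73 0.06] open 0.0526 q [-0.544  0.064  1.974  0.004  1.102 -2.073]
```

It touches (+9.9 N) at the expected height of 0.035. Now release and retreat upward.

send_rows(
  series=[
    {"tx": 0, "ty": 0, "tz": 0, "wx": 0, "wy": 0, "wz": 0, "jaw": 0.3},
    {"tx": 0, "ty": 0, "tz": 0, "wx": 0, "wy": 0, "wz": 0, "jaw": 0.1},
    {"tx": 0, "ty": 0, "tz": 0, "wx": 0, "wy": 0, "wz": 0, "jaw": 0.1},
    {"tx": 0, "ty": 0, "tz": -1.5, "wx": 0, "wy": 0, "wz": 0, "jaw": 0.1},
    {"tx": 0, "ty": 0, "tz": -4, "wx": 0, "wy": 0, "wz": 0, "jaw": 0.1},
  ],
)

```text
t: 16.6
tool_pos: [0.4896, -0.2089, 0.0889]
tool_rot: [-0.068, -3.139, -0.008]
contact_force: [1.3, 0.0, 0.5]
opening: 0.077
```

send_rows(
  series=[
    {"tx": 0, "ty": 0, "tz": -5, "wx": 0, "wy": 0, "wz": 0, "jaw": 0.1},
    {"tx": 0, "ty": 0, "tz": -5, "wx": 0, "wy": 0, "wz": 0, "jaw": 0.1},
  ],
)

```text
t: 16.85
tool_pos: [0.489, -0.2088, 0.1923]
tool_rot: [-0.068, -3.138, -0.009]
contact_force: [0.7, -0.4, 0.2]
opening: 0.0766
```

```bash
python3 - <<'E'
from h import *
show()
ci=ctrl.camera_info("wrist")
save("wrist","w8")
save("scene","s5")
print(proj("wrist",(.49,-.209,.056),ci))
E
```

```text
t 16.85 p [ 0.489  -0.2088  0.1923] phi 3.098 z [-0.003  0.006 -1.   ] F [ 0.7 -0.4  0.2] M [-0.05  0.02 -0.05] open 0.0766 q [-0.545 -0.132  1.877  0.003  1.402 -2.073]
[321.67029259 230.52633213]
```

View pics/w8.png

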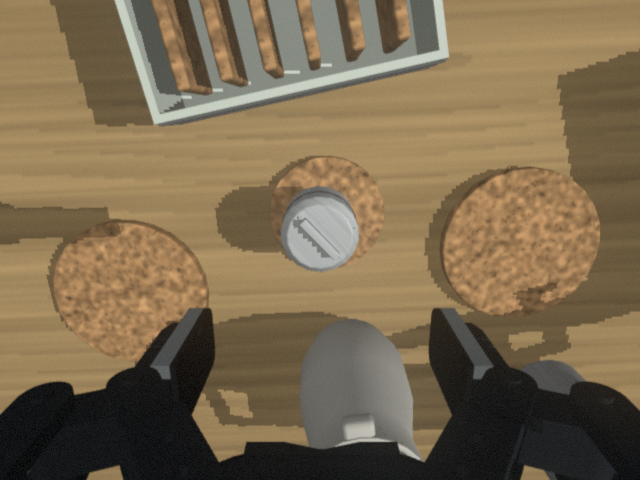

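View pics/s5.png

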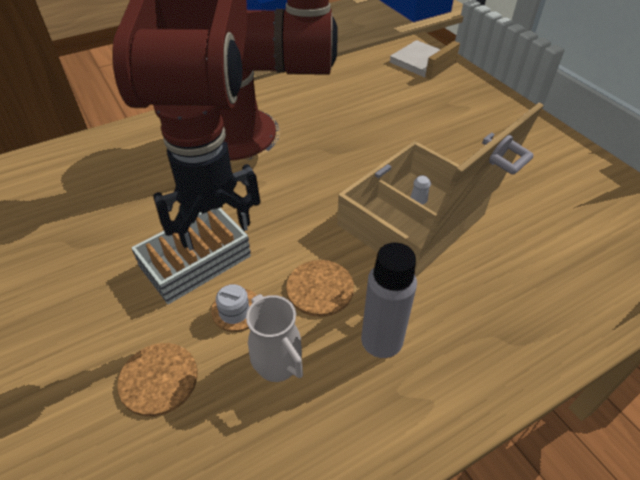

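```bash
python3 - <<'E'
from h import *
print("mat",back("wrist",(328,209),.008),"timer rim",back("wrist",(320,230.5),.052))
im=cv2.imread("pics/raw_w8.png");cv2.imwrite("pics/w8c.png",cv2.resize(im[145:280,260:400],None,fx=4.2,fy=4.2,interpolation=cv2.INTER_CUBIC))
E
```

```text
mat [ 0.49406605 -0.20721545  0.008     ] timer rim [ 0.49851737 -0.21354374  0.052     ]
```

View pics/w8c.png

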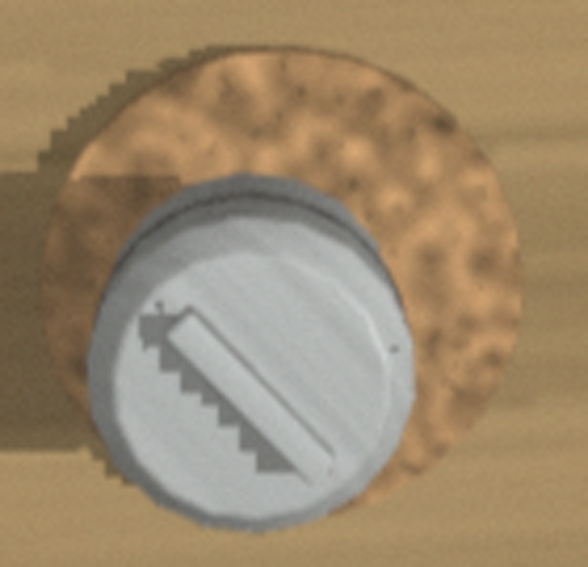

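```bash
python3 - <<'E'
from h import *
save("top","t4",(330,190,430,290),5.5)
im=cv2.imread("pics/raw_s5.png");cv2.imwrite("pics/s5c.png",cv2.resize(im[265:345,190:290],None,fx=6,fy=6,interpolation=cv2.INTER_CUBIC))
E
```

```text
(no output)
```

View pics/t4.png

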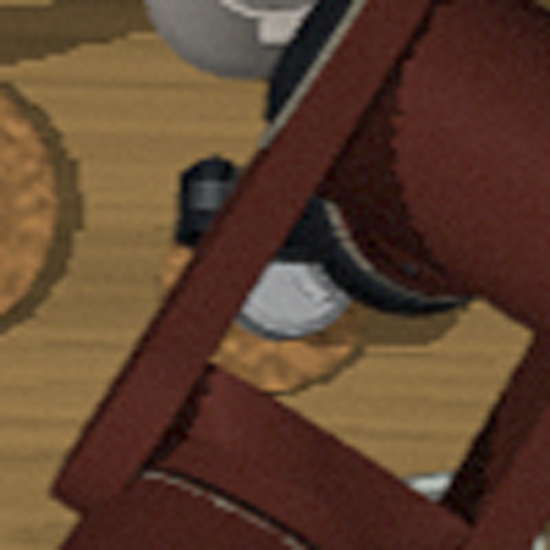

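View pics/s5c.png

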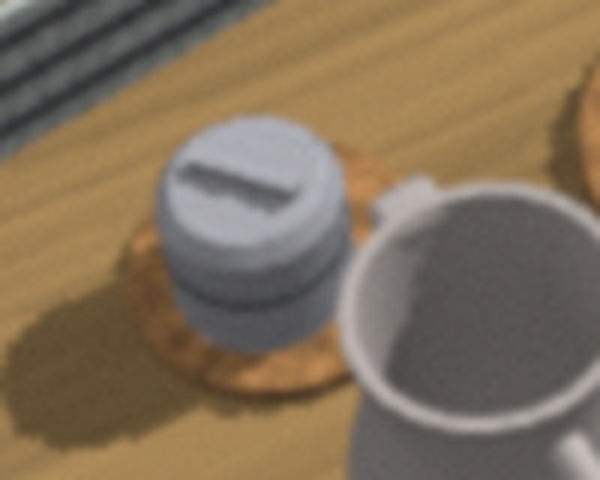

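```bash
python3 - <<'E'
from h import *
from scipy.optimize import least_squares
s=cv2.imread("pics/scene0.png");cv2.imwrite("pics/s0m.png",cv2.resize(s[265:345,190:290],None,fx=6,fy=6,interpolation=cv2.INTER_CUBIC))
ci=ctrl.camera_info("scene")
A=np.linspace(0,2*np.pi,180)
def ext(c,r,z):
    q=np.array([proj("scene",(c[0]+r*np.cos(a),c[1]+r*np.sin(a),z),ci) for a in A]);return (q-[190,265])*6
for c in [(.490,-.2087)]:
  q=ext(c,.045,.008);print("mat pred",q.min(0),q.max(0))
for c in [(.490,-.2087),(.495,-.214)]:
  b=ext(c,.027,.008);r=ext(c,.027,.05)
  print(c,"base max y",b.max(0),"base minx",b.min(0)[0],"rim",r.min(0),r.max(0))
E
```

```text
mat pred [107.4483677  137.86078725] [414.56653598 391.87268694]
(0.49, -0.2087) base max y [353.46752393 338.28717846] base minx 169.26497657048878 rim [147.24434162 100.94877456] [338.17596251 255.22946257]
(0.495, -0.214) base max y [344.10687459 358.88172692] base minx 158.89462828843506 rim [136.37781663 120.16993856] [328.39442241 276.12660947]
```

View pics/s0m.png

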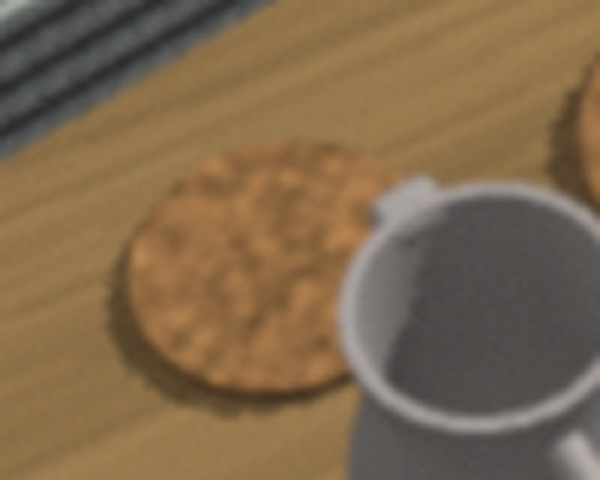

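The timer stands upright, but the wrist and scene views agree that it is about (+4, -5.5) mm off the mat centre. There is plenty of time, so I'll regrip it and shift it.

send_rows(
  series=[
    {"tx": -0.1, "ty": 0, "tz": 4.5, "wx": 0, "wy": 0, "wz": 0, "jaw": 0.1},
    {"tx": -0.1, "ty": 0, "tz": 4.5, "wx": 0, "wy": 0, "wz": 0, "jaw": 0.1},
    {"tx": -0.1, "ty": 0, "tz": 4, "wx": 0, "wy": 0, "wz": 0, "jaw": 0.1},
    {"tx": 0, "ty": 0, "tz": 2, "wx": 0, "wy": 0, "wz": 0, "jaw": 0.1},
    {"tx": 0, "ty": 0, "tz": 0, "wx": 0, "wy": 0, "wz": 0, "jaw": 0.1},
  ],
)

```text
t: 17.62
tool_pos: [0.4932, -0.209, 0.0399]
tool_rot: [0.068, 3.138, 0.004]
contact_force: [-0.4, -0.4, 0.1]
opening: 0.0772
```

```bash
python3 - <<'E'
from h import *
show()
rows([((.4916,-.2095,.036),Rdown(3.1),1)],.1)
E
```

```text
t 17.62 p [ 0.4932 -0.209   0.0399] phi 3.099 z [ 0.002  0.002 -1.   ] F [-0.4 -0.4  0.1] M [-0.02 -0.01 -0.03] open 0.0772 q [-0.541  0.059  1.969  0.004  1.112 -2.071]
-- {"tx":0.16,"ty":-0.06,"tz":0.39,"wx":0.002,"wy":0.002,"wz":-0.001,"jaw":0.1},
```

send_rows(
  series=[
    {"tx": 0, "ty": 0, "tz": 0.2, "wx": 0, "wy": 0, "wz": 0, "jaw": 0.6},
    {"tx": 0, "ty": 0, "tz": 0, "wx": 0, "wy": 0, "wz": 0, "jaw": 0.6},
    {"tx": 0, "ty": 0, "tz": 0, "wx": 0, "wy": 0, "wz": 0, "jaw": 0.6},
  ],
)

```text
t: 18.0
tool_pos: [0.4944, -0.2096, 0.0401]
tool_rot: [0.067, 3.136, 0.001]
contact_force: [-0.4, -1.2, -1.9]
opening: 0.0525
```

```bash
python3 - <<'E'
from h import *
show()
E
```

```text
t 18.0 p [ 0.4944 -0.2096  0.0401] phi 3.099 z [ 0.005  0.001 -1.   ] F [-0.4 -1.2 -1.9] M [ 0.   -0.02 -0.02] open 0.0525 q [-0.541  0.06   1.968  0.004  1.11  -2.071]
```

Gripped with the TCP at (0.4944, -0.2096). The goal is the TCP at (0.4904, -0.204).

send_rows(
  series=[
    {"tx": 0.1, "ty": 0.1, "tz": -0.6, "wx": 0, "wy": 0, "wz": 0, "jaw": 0.6},
    {"tx": 0.3, "ty": 0.4, "tz": 0, "wx": 0, "wy": 0.005, "wz": 0, "jaw": 0.6},
    {"tx": 0, "ty": 0, "tz": 0, "wx": 0, "wy": 0, "wz": 0, "jaw": 0.6},
  ],
)

```text
t: 18.38
tool_pos: [0.4907, -0.2043, 0.0476]
tool_rot: [0.068, 3.139, 0.0]
contact_force: [-0.1, -0.8, -1.4]
opening: 0.0524
```

```bash
python3 - <<'E'
from h import *
show()
rows([((.4904,-.204,.042),Rdown(3.1),1)],.6)
E
```

```text
t 18.38 p [ 0.4907 -0.2043  0.0476] phi 3.099 z [ 0.001  0.    -1.   ] F [-0.1 -0.8 -1.4] M [ 0.   -0.01 -0.02] open 0.0524 q [-5.350e-01  3.800e-02  1.976e+00  1.000e-03  1.126e+00 -2.063e+00]
-- {"tx":0.03,"ty":0.03,"tz":0.56,"wx":0.0,"wy":0.001,"wz":-0.001,"jaw":0.6},
```

send_rows(
  series=[
    {"tx": 0, "ty": 0, "tz": 0.5, "wx": 0, "wy": 0, "wz": 0, "jaw": 0.6},
    {"tx": 0, "ty": 0, "tz": 0.25, "wx": 0, "wy": 0, "wz": 0, "jaw": 0.6},
    {"tx": 0, "ty": 0, "tz": 0.1, "wx": 0, "wy": 0, "wz": 0, "jaw": 0.6},
  ],
)

```text
t: 18.75
tool_pos: [0.4906, -0.2042, 0.0385]
tool_rot: [0.067, 3.14, 0.0]
contact_force: [-3.4, 1.4, 7.3]
opening: 0.0527
```

```bash
python3 - <<'E'
from h import *
show()
E
```

```text
t 18.75 p [ 0.4906 -0.2042  0.0385] phi 3.099 z [ 0.001  0.    -1.   ] F [-3.4  1.4  7.3] M [0.29 0.41 0.02] open 0.0527 q [-5.350e-01  5.200e-02  1.979e+00  1.000e-03  1.109e+00 -2.063e+00]
```

Touching down (7.3 N). I'll release, rise and look.

send_rows(
  series=[
    {"tx": 0, "ty": 0, "tz": 0, "wx": 0, "wy": 0, "wz": 0, "jaw": 0.3},
    {"tx": 0, "ty": 0, "tz": 0, "wx": 0, "wy": 0, "wz": 0, "jaw": 0.1},
    {"tx": 0, "ty": 0, "tz": 0, "wx": 0, "wy": 0, "wz": 0, "jaw": 0.1},
    {"tx": 0, "ty": 0, "tz": -2.5, "wx": 0, "wy": 0, "wz": 0, "jaw": 0.1},
    {"tx": 0, "ty": 0, "tz": -5, "wx": 0, "wy": 0, "wz": 0, "jaw": 0.1},
  ],
)

```text
t: 19.38
tool_pos: [0.4877, -0.2027, 0.1104]
tool_rot: [-0.068, -3.134, -0.008]
contact_force: [0.6, 0.5, 0.6]
opening: 0.0768
```

send_rows(
  series=[
    {"tx": 0, "ty": 0, "tz": -5.5, "wx": 0, "wy": 0, "wz": 0, "jaw": 0.1},
    {"tx": 0, "ty": 0, "tz": -5.5, "wx": 0, "wy": 0, "wz": 0, "jaw": 0.1},
    {"tx": 0, "ty": 0, "tz": 0, "wx": 0, "wy": 0, "wz": 0, "jaw": 0.1},
  ],
)

```text
t: 19.75
tool_pos: [0.4903, -0.2043, 0.2291]
tool_rot: [0.068, 3.14, 0.001]
contact_force: [-0.7, 0.1, -0.0]
opening: 0.0764
```

```bash
python3 - <<'E'
from h import *
show()
save("wrist","w9",(240,120,410,280),3.5)
ci=ctrl.camera_info("wrist");A=np.linspace(0,6.28,60)
f=lambda c,r,z:(np.array([proj("wrist",(c[0]+r*np.cos(a),c[1]+r*np.sin(a),z),ci) for a in A])-[240,120])*3.5
for n,c,r,z in (("mat",(.494,-.2072),.045,.008),("rim",(.494,-.2072),.027,.05)):
    q=f(c,r,z);print(n,q.min(0),q.max(0))
E
```

```text
t 19.75 p [ 0.4903 -0.2043  0.2291] phi 3.098 z [ 0.001  0.    -1.   ] F [-0.7  0.1 -0. ] M [ 0.02 -0.01 -0.02] open 0.0764 q [-5.350e-01 -1.650e-01  1.844e+00  1.000e-03  1.462e+00 -2.063e+00]
mat [ 88.51551897 127.12573217] [456.44742757 487.20780674]
rim [147.14885286 233.2770923 ] [395.7072933  474.34062427]
```

View pics/w9.png

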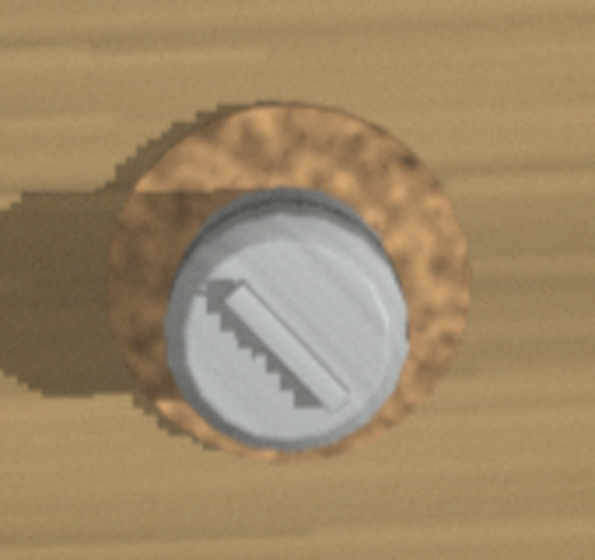

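Timer and mat now agree to within 1 mm: the measured centre offset is (-2, 48) px against (-1, 47) predicted for a concentric placing. Next is closing the lid. I'll retrace the way back to the bar.

```bash
python3 - <<'E'
from h import *
rows([((.51,-.0,.40),Rdown(2.5),5),((.68,.26,.41),Rdown(1.815,.55),6),((.6917,.2614,.3328),Rdown(1.817,.673),2)],.7)
E
```

```text
-- {"tx":-0.23,"ty":4.1,"tz":-3.47,"wx":0.0,"wy":-0.001,"wz":0.12,"jaw":0.7}, 
1 {"tx":0.25,"ty":4.09,"tz":-3.48,"wx":0.001,"wy":-0.001,"wz":0.119,"jaw":0.7}, 
2 {"tx":0.74,"ty":4.03,"tz":-3.47,"wx":0.0,"wy":-0.001,"wz":0.12,"jaw":0.7}, 
3 {"tx":1.21,"ty":3.91,"tz":-3.48,"wx":0.0,"wy":-0.001,"wz":0.12,"jaw":0.7}, 
4 {"tx":1.67,"ty":3.74,"tz":-3.48,"wx":0.001,"wy":-0.001,"wz":0.119,"jaw":0.7}, 
-- {"tx":0.32,"ty":5.17,"tz":-0.17,"wx":0.089,"wy":0.03,"wz":0.111,"jaw":0.7}, 
1 {"tx":0.9,"ty":5.06,"tz":-0.6,"wx":0.088,"wy":0.029,"wz":0.112,"jaw":0.7}, 
2 {"tx":1.49,"ty":4.86,"tz":-1.01,"wx":0.089,"wy":0.03,"wz":0.111,"jaw":0.7}, 
3 {"tx":2.04,"ty":4.56,"tz":-1.38,"wx":0.088,"wy":0.03,"wz":0.111,"jaw":0.7}, 
4 {"tx":2.57,"ty":4.17,"tz":-1.69,"wx":0.089,"wy":0.029,"wz":0.111,"jaw":0.7}, 
-- {"tx":3.07,"ty":3.69,"tz":-1.96,"wx":0.089,"wy":0.03,"wz":0.112,"jaw":0.7}, 
1 {"tx":-0.04,"ty":2.52,"tz":2.99,"wx":0.061,"wy":-0.001,"wz":-0.001,"jaw":0.7}, 
2 {"tx":-0.03,"ty":2.69,"tz":2.82,"wx":0.062,"wy":-0.001,"wz":-0.001,"jaw":0.7},
```

send_rows(
  series=[
    {"tx": -0.2, "ty": 4.1, "tz": -3.5, "wx": 0, "wy": 0, "wz": 0.12, "jaw": 0.7},
    {"tx": 0.25, "ty": 4.1, "tz": -3.5, "wx": 0, "wy": 0, "wz": 0.12, "jaw": 0.7},
    {"tx": 0.75, "ty": 4.0, "tz": -3.5, "wx": 0, "wy": 0, "wz": 0.12, "jaw": 0.7},
    {"tx": 1.2, "ty": 3.9, "tz": -3.5, "wx": 0, "wy": 0, "wz": 0.12, "jaw": 0.7},
    {"tx": 1.7, "ty": 3.7, "tz": -3.5, "wx": 0, "wy": 0, "wz": 0.12, "jaw": 0.7},
  ],
)

```text
t: 20.42
tool_pos: [0.5088, 0.0033, 0.3912]
tool_rot: [-1.022, -2.94, -0.003]
contact_force: [0.2, 0.3, 0.2]
opening: 0.0258
```

send_rows(
  series=[
    {"tx": 0.3, "ty": 5.2, "tz": -0.2, "wx": 0.089, "wy": 0.03, "wz": 0.111, "jaw": 0.7},
    {"tx": 0.9, "ty": 5.1, "tz": -0.6, "wx": 0.089, "wy": 0.03, "wz": 0.111, "jaw": 0.7},
    {"tx": 1.5, "ty": 4.9, "tz": -1.0, "wx": 0.089, "wy": 0.03, "wz": 0.111, "jaw": 0.7},
    {"tx": 2.0, "ty": 4.6, "tz": -1.4, "wx": 0.089, "wy": 0.03, "wz": 0.111, "jaw": 0.7},
  ],
)

```text
t: 20.92
tool_pos: [0.6308, 0.1787, 0.3956]
tool_rot: [-1.527, -2.404, 0.448]
contact_force: [0.6, -0.5, 1.4]
opening: 0.0256
```

```bash
python3 - <<'E'
from h import *
show()
save("scene","s6")
rows([((.70,.265,.40),Rdown(1.817,.6),3),((.6917,.2614,.3328),Rdown(1.817,.673),2)],.7)
E
```

```text
t 20.93 p [0.6308 0.1787 0.3956] phi 1.999 z [-0.375 -0.12  -0.919] F [ 0.6 -0.5  1.4] M [ 0.06 -0.22  0.06] open 0.0256 q [ 0.183  0.335  1.077 -0.058  2.13  -0.277]
-- {"tx":1.59,"ty":2.7,"tz":-1.59,"wx":0.061,"wy":0.01,"wz":0.063,"jaw":0.7}, 
1 {"tx":1.77,"ty":2.49,"tz":-1.73,"wx":0.061,"wy":0.01,"wz":0.064,"jaw":0.7}, 
2 {"tx":1.94,"ty":2.26,"tz":-1.86,"wx":0.061,"wy":0.01,"wz":0.063,"jaw":0.7}, 
3 {"tx":-0.04,"ty":1.53,"tz":3.03,"wx":0.037,"wy":-0.001,"wz":-0.0,"jaw":0.7}, 
4 {"tx":-0.03,"ty":1.63,"tz":2.97,"wx":0.036,"wy":-0.0,"wz":-0.0,"jaw":0.7},
```

View pics/s6.png

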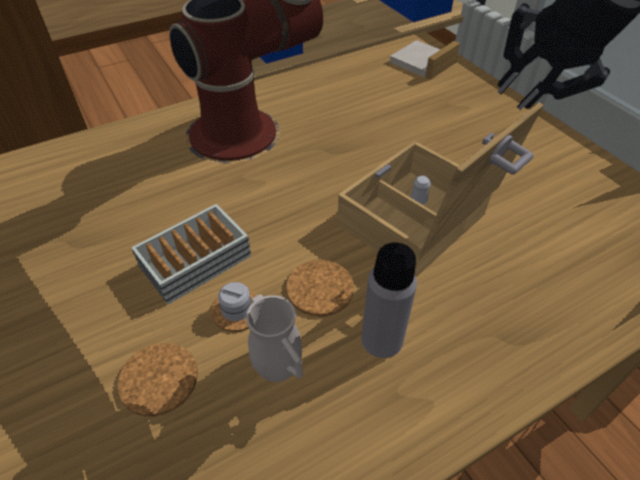

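The lid and the knob at (510,155) are unmoved. I continue to the pre-grasp point.

send_rows(
  series=[
    {"tx": 1.6, "ty": 2.7, "tz": -1.6, "wx": 0.061, "wy": 0.01, "wz": 0.063, "jaw": 0.7},
    {"tx": 1.8, "ty": 2.5, "tz": -1.7, "wx": 0.061, "wy": 0.01, "wz": 0.063, "jaw": 0.7},
    {"tx": 1.9, "ty": 2.3, "tz": -1.9, "wx": 0.061, "wy": 0.01, "wz": 0.063, "jaw": 0.7},
    {"tx": 0, "ty": 1.5, "tz": 2.0, "wx": 0.037, "wy": 0, "wz": 0, "jaw": 0.65},
    {"tx": 0, "ty": 0, "tz": 0, "wx": 0, "wy": 0, "wz": 0, "jaw": 0.65},
  ],
)

```text
t: 21.6
tool_pos: [0.7024, 0.2686, 0.3459]
tool_rot: [-1.622, -2.074, 0.747]
contact_force: [-0.0, -0.6, -0.7]
opening: 0.0297
```

```bash
python3 - <<'E'
from h import *
show()
save("wrist","w10")
rows([((.6917,.2614,.3328),Rdown(1.817,.673),1),((.6264,.2474,.2469),Rdown(1.817,.673),4)],.65)
E
```

```text
t 21.6 p [0.7024 0.2686 0.3459] phi 1.819 z [-0.608 -0.164 -0.776] F [-0.  -0.6 -0.7] M [ 0.17 -0.3   0.03] open 0.0297 q [2.66e-01 7.82e-01 6.11e-01 2.00e-03 2.43e+00 2.40e-02]
-- {"tx":-0.42,"ty":0.04,"tz":1.96,"wx":-0.006,"wy":-0.0,"wz":-0.003,"jaw":0.65}, 
1 {"tx":0.09,"ty":0.03,"tz":2.72,"wx":-0.0,"wy":-0.0,"wz":0.0,"jaw":0.65}, 
2 {"tx":0.09,"ty":0.04,"tz":2.72,"wx":-0.0,"wy":-0.0,"wz":0.0,"jaw":0.65}, 
3 {"tx":0.08,"ty":0.03,"tz":2.71,"wx":-0.0,"wy":-0.0,"wz":0.0,"jaw":0.65}, 
4 {"tx":0.09,"ty":0.03,"tz":2.72,"wx":-0.0,"wy":-0.0,"wz":0.0,"jaw":0.65},
```

View pics/w10.png

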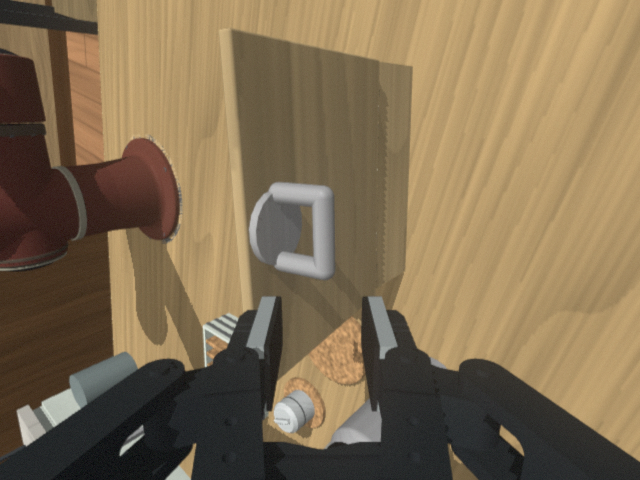

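The wrist view shows the bow's bar running (323,190)-(323,275), centred between the fingers. I'll check it against the plan and advance.

```bash
python3 - <<'E'
from h import *
G=np.array([.6264,.2474,.2469])-.003*np.array([-.6,-.144,-.787])
print(proj("wrist",G))
e=np.array([-np.sin(YAW),np.cos(YAW),0])*.031
print(proj("wrist",G+e),proj("wrist",G-e))
E
```

```text
[326.01766795 233.3952067 ]
[325.0624301  185.22869344] [326.9104289  278.41141136]
```

send_rows(
  series=[
    {"tx": -0.3, "ty": 0, "tz": 3.2, "wx": 0, "wy": 0, "wz": 0, "jaw": 0.65},
    {"tx": 0, "ty": 0, "tz": 3.2, "wx": 0, "wy": 0, "wz": 0, "jaw": 0.65},
    {"tx": 0, "ty": 0, "tz": 3.2, "wx": 0, "wy": 0, "wz": 0, "jaw": 0.65},
    {"tx": 0, "ty": 0, "tz": 0, "wx": 0, "wy": 0, "wz": 0, "jaw": 0.65},
  ],
)

```text
t: 22.15
tool_pos: [0.6403, 0.2458, 0.279]
tool_rot: [-1.63, -2.08, 0.735]
contact_force: [-0.3, -0.0, -0.4]
opening: 0.0301
```

```bash
python3 - <<'E'
from h import *
show()
save("wrist","w11")
rows([((.6264,.2474,.2459),Rdown(1.817,.673),2)],.65)
E
```

```text
t 22.15 p [0.6403 0.2458 0.279 ] phi 1.816 z [-0.6   -0.16  -0.784] F [-0.3 -0.  -0.4] M [ 0.11 -0.23 -0.04] open 0.0301 q [ 2.590e-01  5.970e-01  9.830e-01 -2.000e-03  2.232e+00  1.700e-02]
-- {"tx":0.27,"ty":0.52,"tz":1.84,"wx":0.003,"wy":-0.001,"wz":-0.002,"jaw":0.65}, 
1 {"tx":0.27,"ty":0.54,"tz":1.85,"wx":0.004,"wy":-0.001,"wz":-0.002,"jaw":0.65},
```

View pics/w11.png

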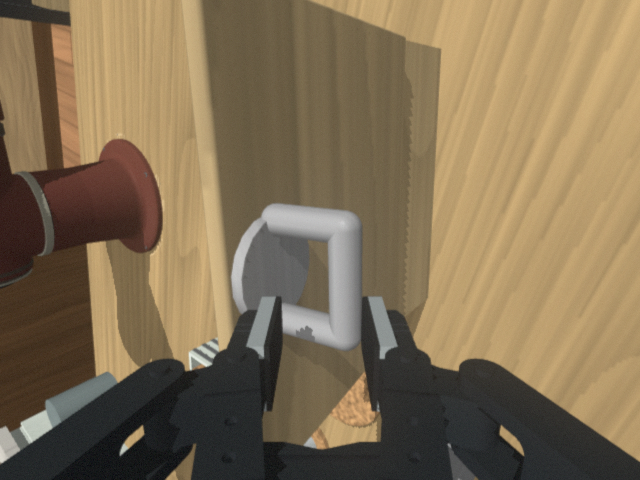

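The bar (346,280) sits right of centre, so I correct ty and tx first.

send_rows(
  series=[
    {"tx": 0.5, "ty": 1.0, "tz": 0.2, "wx": 0, "wy": 0, "wz": 0, "jaw": 0.65},
    {"tx": 0, "ty": 0, "tz": 0, "wx": 0, "wy": 0, "wz": 0, "jaw": 0.65},
  ],
)

```text
t: 22.45
tool_pos: [0.6491, 0.2529, 0.2779]
tool_rot: [-1.638, -2.088, 0.724]
contact_force: [0.5, -0.4, -1.1]
opening: 0.03
```

```bash
python3 - <<'E'
from h import *
show()
save("wrist","w12")
rows([((.6264,.2474,.2459),Rdown(1.817,.673),2)],.65)
E
```

```text
t 22.45 p [0.6491 0.2529 0.2779] phi 1.815 z [-0.591 -0.157 -0.791] F [ 0.5 -0.4 -1.1] M [ 0.07 -0.29 -0.02] open 0.03 q [0.264 0.617 0.953 0.003 2.229 0.024]
-- {"tx":0.03,"ty":0.08,"tz":2.02,"wx":0.008,"wy":-0.001,"wz":-0.002,"jaw":0.65}, 
1 {"tx":0.04,"ty":0.1,"tz":2.03,"wx":0.008,"wy":-0.002,"wz":-0.003,"jaw":0.65},
```

View pics/w12.png

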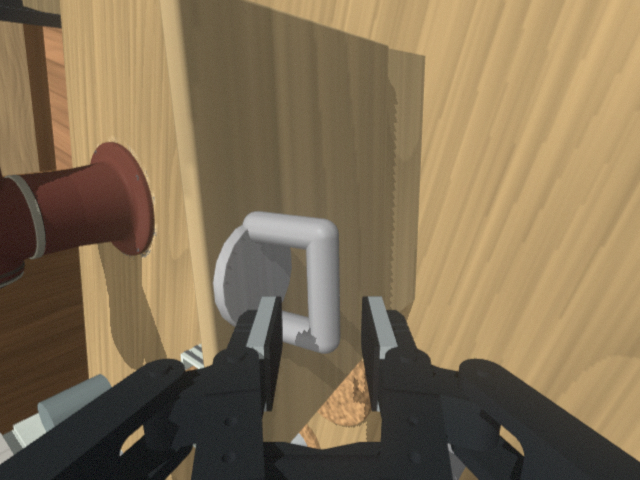

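Centred now, with the bar at (323,285). I'll advance and close.

send_rows(
  series=[
    {"tx": 0, "ty": 0.15, "tz": 2.0, "wx": 0.01, "wy": 0, "wz": 0, "jaw": 0.65},
    {"tx": 0, "ty": 0.15, "tz": 2.0, "wx": 0, "wy": 0, "wz": 0, "jaw": 0.65},
    {"tx": 0, "ty": 0.1, "tz": 0.2, "wx": 0, "wy": 0, "wz": 0, "jaw": 0.65},
  ],
)

```text
t: 22.88
tool_pos: [0.6296, 0.2476, 0.2452]
tool_rot: [-1.636, -2.086, 0.726]
contact_force: [-0.5, 0.1, 0.1]
opening: 0.0299
```

```bash
python3 - <<'E'
from h import *
show()
save("wrist","w13")
rows([((.6264,.2474,.2459),Rdown(1.817,.673),1)],.65)
E
```

```text
t 22.88 p [0.6296 0.2476 0.2452] phi 1.815 z [-0.593 -0.158 -0.789] F [-0.5  0.1  0.1] M [ 0.1  -0.32  0.04] open 0.0299 q [0.264 0.584 1.054 0.003 2.164 0.024]
-- {"tx":0.06,"ty":-0.29,"tz":0.19,"wx":0.013,"wy":-0.003,"wz":-0.005,"jaw":0.65},
```

View pics/w13.png

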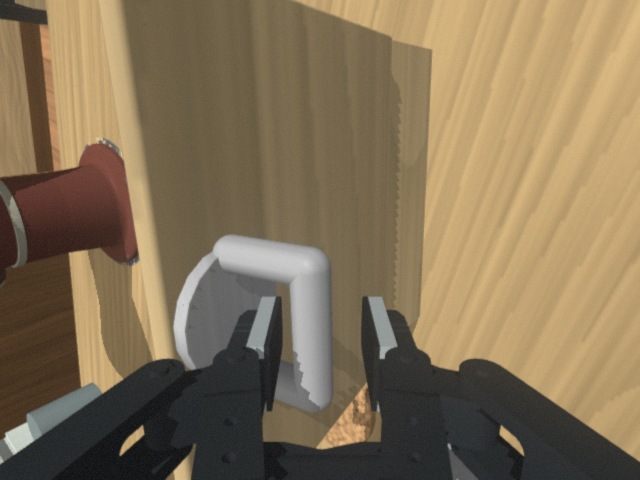

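The bar is between the pads. A little deeper, then close.

send_rows(
  series=[
    {"tx": 0, "ty": -0.25, "tz": 0.5, "wx": 0, "wy": 0, "wz": 0, "jaw": 0.65},
    {"tx": 0, "ty": 0, "tz": 0, "wx": 0, "wy": 0, "wz": 0, "jaw": 1},
    {"tx": 0, "ty": 0, "tz": 0, "wx": 0, "wy": 0, "wz": 0, "jaw": 1},
    {"tx": 0, "ty": 0, "tz": 0, "wx": 0, "wy": 0, "wz": 0, "jaw": 1},
  ],
  squeeze=60,
)

```text
t: 23.42
tool_pos: [0.626, 0.2466, 0.2449]
tool_rot: [-1.637, -2.088, 0.723]
contact_force: [-1.2, -0.7, -0.7]
opening: 0.012
```

```bash
python3 - <<'E'
from h import *
show();a=theta_now();print(a);th=a[0]
# plan relative to lid angle guess: use grasp point distance offset d behind TCP
p,R,_=pose()
for d in (.008,.003,0,-.003):
    g=p-d*R[:,2]-np.array([CX,CY,0]);c,s=np.cos(YAW),np.sin(YAW);x=c*g[0]+s*g[1]-.1;z=g[2]-.085
    print(d,np.arctan2(z,-x)-np.arctan2(.05,.172),np.hypot(x,z))
E
```

```text
t 23.43 p [0.626  0.2466 0.2449] phi 1.816 z [-0.591 -0.157 -0.791] F [-1.2 -0.7 -0.7] M [ 0.15 -0.22  0.19] open 0.012 q [0.264 0.573 1.069 0.003 2.157 0.023]
(np.float64(1.710593634418298), np.float64(0.18222818500257282), np.float64(0.001701765057425024))
0.008 1.710593634418298 0.18222818500257282
0.003 1.7040334221842788 0.17736929410953708
0 1.6999219965476369 0.17445778679745433
-0.003 1.695671086265168 0.17154932855892194
```

Gripped (12 mm) with the lid at 1.70. I'll plan the reverse arc.

```bash
cat >> h.py <<'E'
D=.0045
def tool2(th,k=.38,phi=1.815):
    R=Rdown(phi,k*th);return case2w(bar(th))+D*R[:,2],R
def th2():
    p,R,_=pose();g=p-D*R[:,2]-np.array([CX,CY,0])
    c,s=np.cos(YAW),np.sin(YAW);x=c*g[0]+s*g[1]-.1;z=g[2]-.085
    return np.arctan2(z,-x)-np.arctan2(.05,.172),np.hypot(x,z),-s*g[0]+c*g[1]
E
python3 - <<'E'
from h import *
th=th2()[0]
rows([(*tool2(th-d),1) for d in (.08,.2,.32,.44,.56)],1)
E
```

```text
-- {"tx":-0.05,"ty":-1.37,"tz":0.37,"wx":-0.04,"wy":-0.002,"wz":-0.002,"jaw":1}, 
1 {"tx":-0.04,"ty":-2.0,"tz":0.71,"wx":-0.045,"wy":0.001,"wz":-0.0,"jaw":1}, 
2 {"tx":-0.04,"ty":-1.95,"tz":0.87,"wx":-0.046,"wy":0.001,"wz":-0.0,"jaw":1}, 
3 {"tx":-0.04,"ty":-1.87,"tz":1.0,"wx":-0.045,"wy":0.001,"wz":-0.0,"jaw":1}, 
4 {"tx":-0.04,"ty":-1.8,"tz":1.15,"wx":-0.046,"wy":0.001,"wz":-0.0,"jaw":1},
```

send_rows(
  series=[
    {"tx": 0, "ty": -1.4, "tz": 0.4, "wx": -0.04, "wy": 0, "wz": 0, "jaw": 1},
    {"tx": 0, "ty": -2.0, "tz": 0.7, "wx": -0.045, "wy": 0, "wz": 0, "jaw": 1},
    {"tx": 0, "ty": -1.95, "tz": 0.9, "wx": -0.045, "wy": 0, "wz": 0, "jaw": 1},
    {"tx": 0, "ty": -1.9, "tz": 1.0, "wx": -0.045, "wy": 0, "wz": 0, "jaw": 1},
  ],
)

```text
t: 23.92
tool_pos: [0.5592, 0.2282, 0.2604]
tool_rot: [-1.746, -2.227, 0.52]
contact_force: [5.5, -0.7, -1.3]
opening: 0.0119
```

```bash
python3 - <<'E'
from h import *
show();a=th2();print(a);th=a[0]
rows([(*tool2(th-d),1) for d in (.12,.24,.36,.48,.60)],1)
E
```

```text
t 23.93 p [0.5592 0.2282 0.2604] phi 1.815 z [-0.418 -0.116 -0.901] F [ 5.5 -0.7 -1.3] M [ 0.31 -1.45  0.33] open 0.0119 q [ 0.265  0.276  1.378 -0.002  1.936  0.024]
(np.float64(1.3016533073785859), np.float64(0.17948596398836011), np.float64(0.0014759480443594306))
-- {"tx":-0.04,"ty":-1.87,"tz":1.05,"wx":0.001,"wy":0.003,"wz":-0.004,"jaw":1}, 
1 {"tx":-0.03,"ty":-1.74,"tz":1.24,"wx":-0.046,"wy":0.001,"wz":0.0,"jaw":1}, 
2 {"tx":-0.03,"ty":-1.63,"tz":1.37,"wx":-0.046,"wy":0.001,"wz":0.0,"jaw":1}, 
3 {"tx":-0.03,"ty":-1.54,"tz":1.48,"wx":-0.045,"wy":0.001,"wz":0.0,"jaw":1}, 
4 {"tx":-0.03,"ty":-1.41,"tz":1.6,"wx":-0.046,"wy":0.0,"wz":0.0,"jaw":1},
```

send_rows(
  series=[
    {"tx": 0, "ty": -1.9, "tz": 1.05, "wx": -0.02, "wy": 0, "wz": 0, "jaw": 1},
    {"tx": 0, "ty": -1.75, "tz": 1.25, "wx": -0.045, "wy": 0, "wz": 0, "jaw": 1},
    {"tx": 0, "ty": -1.65, "tz": 1.35, "wx": -0.045, "wy": 0, "wz": 0, "jaw": 1},
    {"tx": 0, "ty": -1.5, "tz": 1.5, "wx": -0.045, "wy": 0, "wz": 0, "jaw": 1},
    {"tx": 0, "ty": -1.4, "tz": 1.6, "wx": -0.045, "wy": 0, "wz": 0, "jaw": 1},
  ],
)

```text
t: 24.55
tool_pos: [0.4709, 0.2041, 0.236]
tool_rot: [-1.86, -2.377, 0.255]
contact_force: [0.5, -1.1, 5.3]
opening: 0.012
```

```bash
python3 - <<'E'
from h import *
show();a=th2();print(a);th=a[0]
rows([(*tool2(max(th-d,0)),1) for d in (.12,.24,.36,.48,.60)],1)
E
```

```text
t 24.55 p [0.4709 0.2041 0.236 ] phi 1.815 z [-0.191 -0.063 -0.98 ] F [ 0.5 -1.1  5.3] M [ 0.06 -0.19  0.29] open 0.012 q [ 0.269 -0.078  1.762 -0.01   1.659  0.026]
(np.float64(0.7625850456968073), np.float64(0.17959813282220954), np.float64(0.001221078426964888))
-- {"tx":0.02,"ty":-1.5,"tz":1.56,"wx":0.042,"wy":0.01,"wz":-0.003,"jaw":1}, 
1 {"tx":-0.03,"ty":-1.23,"tz":1.74,"wx":-0.045,"wy":0.001,"wz":0.0,"jaw":1}, 
2 {"tx":-0.02,"ty":-1.1,"tz":1.84,"wx":-0.046,"wy":0.0,"wz":0.0,"jaw":1}, 
3 {"tx":-0.02,"ty":-0.96,"tz":1.91,"wx":-0.045,"wy":0.001,"wz":0.0,"jaw":1}, 
4 {"tx":-0.02,"ty":-0.81,"tz":1.98,"wx":-0.046,"wy":0.001,"wz":0.0,"jaw":1},
```

send_rows(
  series=[
    {"tx": 0, "ty": -1.4, "tz": 1.6, "wx": 0, "wy": 0, "wz": 0, "jaw": 1},
    {"tx": 0, "ty": -1.25, "tz": 1.75, "wx": -0.03, "wy": 0, "wz": 0, "jaw": 1},
    {"tx": 0, "ty": -1.1, "tz": 1.85, "wx": -0.03, "wy": 0, "wz": 0, "jaw": 1},
    {"tx": 0, "ty": -0.95, "tz": 1.9, "wx": -0.03, "wy": 0, "wz": 0, "jaw": 1},
  ],
)

```text
t: 25.05
tool_pos: [0.4188, 0.1898, 0.185]
tool_rot: [-1.907, -2.442, 0.121]
contact_force: [-5.9, -1.4, 9.4]
opening: 0.0119
```

```bash
python3 - <<'E'
from h import *
show();a=th2();print(a);th=a[0]
rows([(*tool2(max(th-d,0)),1) for d in (.12,.24,.36)],1)
E
```

```text
t 25.05 p [0.4188 0.1898 0.185 ] phi 1.816 z [-0.08  -0.036 -0.996] F [-5.9 -1.4  9.4] M [-0.15  0.54  0.17] open 0.0119 q [ 0.271 -0.253  1.996 -0.013  1.487  0.028]
(np.float64(0.342719247301111), np.float64(0.17839206849545913), np.float64(0.0010657239695285713))
-- {"tx":0.05,"ty":-1.05,"tz":1.87,"wx":-0.002,"wy":0.014,"wz":-0.0,"jaw":1}, 
1 {"tx":-0.01,"ty":-0.74,"tz":2.01,"wx":-0.046,"wy":0.001,"wz":-0.0,"jaw":1}, 
2 {"tx":-0.01,"ty":-0.52,"tz":1.76,"wx":-0.039,"wy":0.001,"wz":-0.0,"jaw":1},
```

send_rows(
  series=[
    {"tx": 0, "ty": -0.9, "tz": 1.9, "wx": -0.01, "wy": 0, "wz": 0, "jaw": 1},
    {"tx": 0, "ty": -0.7, "tz": 2.0, "wx": -0.035, "wy": 0.01, "wz": 0, "jaw": 1},
    {"tx": 0, "ty": -0.5, "tz": 1.4, "wx": -0.035, "wy": 0, "wz": 0, "jaw": 1},
  ],
)

```text
t: 25.42
tool_pos: [0.3965, 0.1838, 0.1387]
tool_rot: [1.927, 2.472, -0.0]
contact_force: [-1.4, -0.3, 4.9]
opening: 0.012
```

```bash
python3 - <<'E'
from h import *
show();a=th2();print(a);th=a[0]
rows([(*tool2(0),1)],1)
E
```

```text
t 25.43 p [0.3965 0.1838 0.1387] phi 1.817 z [ 0.005 -0.004 -1.   ] F [-1.4 -0.3  4.9] M [ 0.03 -0.6   0.18] open 0.012 q [ 0.267 -0.339  2.141 -0.006  1.336  0.022]
(np.float64(0.050554787065802964), np.float64(0.1779439318853621), np.float64(0.0010006655615418837))
-- {"tx":0.05,"ty":-0.39,"tz":0.82,"wx":0.004,"wy":0.006,"wz":0.002,"jaw":1},
```

send_rows(
  series=[
    {"tx": 0, "ty": -0.35, "tz": 0.8, "wx": 0, "wy": 0, "wz": 0, "jaw": 1},
    {"tx": 0, "ty": 0, "tz": 0.25, "wx": 0, "wy": 0, "wz": 0, "jaw": 1},
  ],
)

```text
t: 25.68
tool_pos: [0.3938, 0.183, 0.1304]
tool_rot: [1.926, 2.471, 0.003]
contact_force: [-9.0, -2.5, 12.1]
opening: 0.0118
```

```bash
python3 - <<'E'
from h import *
show();a=th2();print(a)
E
```

```text
t 25.68 p [0.3938 0.183  0.1304] phi 1.818 z [ 0.008 -0.004 -1.   ] F [-9.  -2.5 12.1] M [-0.32  0.94  0.22] open 0.0118 q [ 0.267 -0.34   2.156 -0.006  1.318  0.022]
(np.float64(0.0011678188392044708), np.float64(0.1781168377136396), np.float64(0.0009674180906003478))
```

send_rows(
  series=[
    {"tx": 0, "ty": 0.1, "tz": 0.4, "wx": 0, "wy": 0, "wz": 0, "jaw": 1},
    {"tx": 0, "ty": 0, "tz": 0.3, "wx": 0, "wy": 0, "wz": 0, "jaw": 1},
  ],
)

```text
t: 25.92
tool_pos: [0.3939, 0.1831, 0.1303]
tool_rot: [1.928, 2.476, -0.01]
contact_force: [-11.5, -4.0, 15.8]
opening: 0.0117
```

```bash
python3 - <<'E'
from h import *
show();a=th2();print(a)
save("scene","s7",(320,110,520,260),4)
E
```

```text
t 25.93 p [0.3939 0.1831 0.1303] phi 1.818 z [-0.001 -0.007 -1.   ] F [-11.5  -4.   15.8] M [-0.52  1.44  0.22] open 0.0117 q [ 0.268 -0.332  2.15  -0.007  1.326  0.022]
(np.float64(0.001040895031773903), np.float64(0.17789233536889573), np.float64(0.000998032398921423))
```

View pics/s7.png

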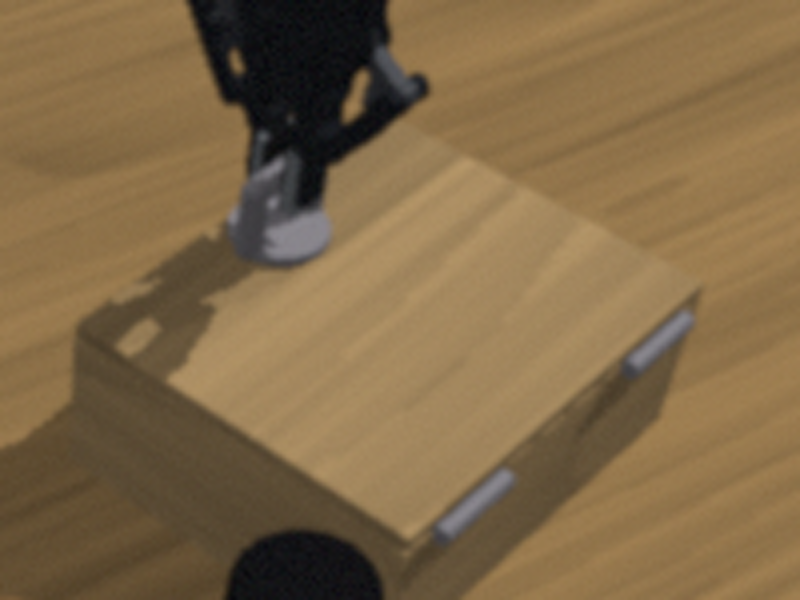

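The lid lies flat and shut (z unchanged under extra push). Now I turn the latch back, anticlockwise from above (-wz).

send_rows(
  series=[
    {"tx": 0, "ty": 0, "tz": 0, "wx": 0, "wy": 0, "wz": -0.175, "jaw": 1},
    {"tx": 0, "ty": 0, "tz": 0, "wx": 0, "wy": 0, "wz": -0.175, "jaw": 1},
    {"tx": 0, "ty": 0, "tz": 0, "wx": 0, "wy": 0, "wz": -0.175, "jaw": 1},
    {"tx": 0, "ty": 0, "tz": 0, "wx": 0, "wy": 0, "wz": -0.175, "jaw": 1},
    {"tx": 0, "ty": 0, "tz": 0, "wx": 0, "wy": 0, "wz": -0.175, "jaw": 1},
  ],
)

```text
t: 26.6
tool_pos: [0.3945, 0.184, 0.1309]
tool_rot: [-0.661, -3.067, 0.009]
contact_force: [-0.5, -0.1, 0.3]
opening: 0.012
```

```bash
python3 - <<'E'
from h import *
show()
rows([((.3935,.183,.1303),Rdown(YAW+np.pi),4)],1)
E
```

```text
t 26.6 p [0.3945 0.184  0.1309] phi 2.717 z [-0.005 -0.005 -1.   ] F [-0.5 -0.1  0.3] M [ 0.43 -0.14 -0.11] open 0.012 q [ 0.267 -0.327  2.146 -0.003  1.33  -0.878]
-- {"tx":0.01,"ty":-0.03,"tz":0.02,"wx":-0.001,"wy":-0.001,"wz":-0.172,"jaw":1}, 
1 {"tx":0.02,"ty":-0.03,"tz":0.01,"wx":-0.002,"wy":-0.002,"wz":-0.172,"jaw":1}, 
2 {"tx":0.02,"ty":-0.03,"tz":0.02,"wx":-0.001,"wy":-0.001,"wz":-0.173,"jaw":1}, 
3 {"tx":0.03,"ty":-0.02,"tz":0.02,"wx":-0.002,"wy":-0.001,"wz":-0.172,"jaw":1},
```

send_rows(
  series=[
    {"tx": 0, "ty": 0, "tz": 0, "wx": 0, "wy": 0, "wz": -0.172, "jaw": 1},
    {"tx": 0, "ty": 0, "tz": 0, "wx": 0, "wy": 0, "wz": -0.172, "jaw": 1},
    {"tx": 0, "ty": 0, "tz": 0, "wx": 0, "wy": 0, "wz": -0.172, "jaw": 1},
    {"tx": 0, "ty": 0, "tz": 0, "wx": 0, "wy": 0, "wz": -0.15, "jaw": 1},
    {"tx": 0, "ty": 0, "tz": 0, "wx": 0, "wy": 0, "wz": 0, "jaw": 1},
  ],
)

```text
t: 27.22
tool_pos: [0.3943, 0.185, 0.1309]
tool_rot: [0.402, -3.102, 0.001]
contact_force: [-0.5, -1.5, 0.9]
opening: 0.012
```

```bash
python3 - <<'E'
from h import *
show()
save("wrist","w14")
E
```

```text
t 27.23 p [0.3943 0.185  0.1309] phi -2.884 z [-0.013 -0.002 -1.   ] F [-0.5 -1.5  0.9] M [0.24 0.1  0.09] open 0.012 q [ 2.660e-01 -3.210e-01  2.141e+00  2.000e-03  1.335e+00 -1.562e+00]
```

View pics/w14.png

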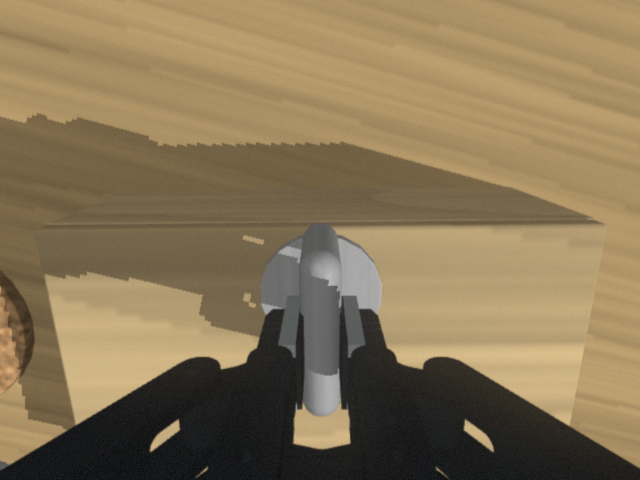

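The bar, (320,230)-(322,410), is square to the lid's front edge, so the latch is at about 0. Release and rise.

send_rows(
  series=[
    {"tx": 0, "ty": 0, "tz": 0, "wx": 0, "wy": 0, "wz": 0, "jaw": 0.5},
    {"tx": 0, "ty": 0, "tz": 0, "wx": 0, "wy": 0, "wz": 0, "jaw": 0.5},
    {"tx": 0, "ty": 0, "tz": -1.5, "wx": 0, "wy": 0, "wz": 0, "jaw": 0.5},
    {"tx": 0, "ty": 0, "tz": -5, "wx": 0, "wy": 0, "wz": 0, "jaw": 0.5},
    {"tx": 0, "ty": 0, "tz": -5, "wx": 0, "wy": 0, "wz": 0, "jaw": 0.5},
  ],
)

```text
t: 27.9
tool_pos: [0.3937, 0.1845, 0.246]
tool_rot: [0.392, -3.094, 0.004]
contact_force: [0.5, 0.3, 1.0]
opening: 0.0426
```

```bash
python3 - <<'E'
from h import *
show()
save("wrist","w15")
save("scene","s8")
e=None
E
```

```text
t 27.9 p [0.3937 0.1845 0.246 ] phi -2.889 z [-0.022 -0.005 -1.   ] F [0.5 0.3 1. ] M [ 0.07 -0.03 -0.02] open 0.0426 q [ 2.660e-01 -4.160e-01  2.016e+00  1.000e-03  1.564e+00 -1.557e+00]
```

View pics/w15.png

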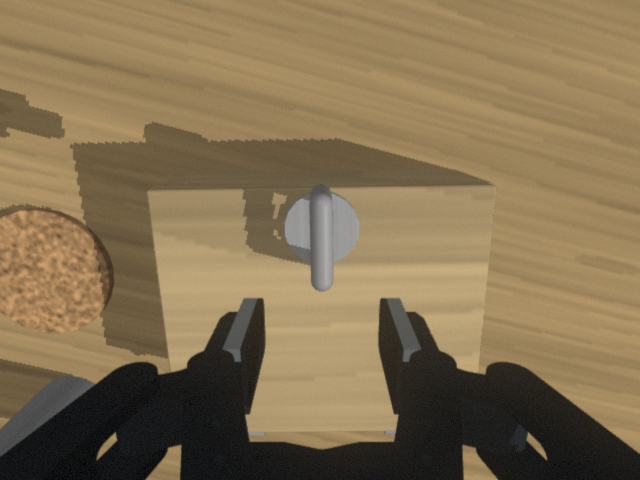

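View pics/s8.png

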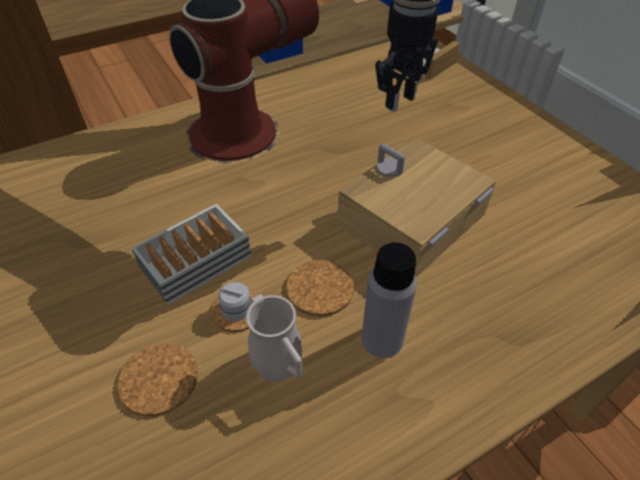

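The lid is shut and the bar is square to its front edge. The timer (234,300) is on the small mat, and the basket, jug and flask are where they started. The gripper is free, so I hand in.

```bash
python3 - <<'E'
from station import ctrl
print(ctrl.finish_job())
E
```

```text
the job is handed in; nothing more can be done
None
```

The job is done and handed in after about 28 s of the 72 s allowed. I unlocked the latch, swung the lid open to about 1.7 rad and stood the egg timer on the smallest cork mat. Then I shut the lid and turned the latch back to locked.

**Last checks:**
- **Timer:** it stands upright. My first placing was about 7 mm off centre, so I regripped and shifted it; the wrist view then showed it within about 1 mm of the mat's centre.
- **Lid and latch:** pressing harder on the shut lid did not move it, so it is fully closed. The knob's bar is square to the lid's front edge (latch at about 0), judged by eye. I did not tug the lid to test the lock.
- **Other things:** the jug, basket and flask look unmoved in the scene pictures. The pepper pot was in its place in the last picture before the lid was shut.
- **Forces:** the largest wrist reading I saw was about 20 N.

**Disagreements:** the cameras differed by up to about 6 mm on the timer's position in the case, and by about 3 mm on the mat. I therefore centred the timer by comparing it with the mat in the same picture.

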